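# Secure the hatch handles for the delivery boat

### The arm

A 7-joint arm with a two-finger parallel gripper is mounted at the origin on the work surface. World frame = base frame: x ahead of the robot, y to its left, z up, the work surface at z = 0. Lengths are in mm, angles in rad, forces in N, time in s.
With the tool pointing down it reaches from about 400 to 875 mm from the base axis. Payload 4.4 kg.
Tool frame: the origin (TCP) lies on the centre line of the jaws, within the pads' length; the fingertips stand 14 mm ahead of it and the grasp point (between the pads) lies 5 mm behind it (tips_ahead is the distance from the TCP to the fingertips, in mm); z points along the fingers, y is the line along which they close (so a half turn about z gives the same grasp; the last joint's range is limited). The gripper opens to 85 mm and grips with 20 to 120 N. Pads are 22 mm wide; open, the fingers measure 114 mm over their backs; the gripper's body (76 mm by 85 mm) begins 54 mm behind the grasp point. The pads swing forward as they close: fully open they stand 13 mm farther back than shut.
Start: joints at [-1.285, 0.628, 0.038, 1.517, -0.027, 0.996, -0.02], TCP at [223.959, 610.213, 225.013] pointing down, gripper open.
Joint ranges: [-3.06, 3.06], [-0.37, 2.12], [-1.25, 1.32], [0.18, 2.47], [-1.1, 4.24], [0.23, 1.98], [-2.94, 2.94]. Speed limits (rad/s): [2.57, 2.57, 3.14, 3.14, 3.14, 3.14, 3.14].

### API

Orientations are given as [roll, pitch, yaw] about the fixed x, y, z axes, in that order (R = Rz(yaw) Ry(pitch) Rx(roll)).
In Python, from cell import * gives the robot as it stands.
- The arm moves only by the tool move_arm, never from a script. Its argument "rows" is text: rows parted by semicolons, each of 7 numbers parted by spaces: the shift along the tool's x, y, z scaled (see below), then the turn, a rotation vector about the tool's x, y, z scaled (see below), then the closure, from -1 (fully open) to 1 (shut). A call has 1 to 12 rows; each row is the pose to reach, as a shift and turn from the pose commanded when the call began, along the tool's axes at that moment; what a row does not reach only later rows make up. The controller multiplies each number of a shift by 0.3 m and each number of a turn by pi/2 rad. A row lasts 1/12 s, in which the tool goes at most 41.7 mm and 7.16 degrees, less where a joint would pass 70% of its speed; a pose out of reach is approached as far as the arm can. A call with a number of a shift or a turn outside -1 to 1 is refused whole. A call with a gripper value outside its range is refused whole. The fingers move at their own pace and stop on an object; the grip force is fixed at half the most. Time passes only in rows, so rows that repeat a pose let the fingers close. It gives the time, the measured TCP pose, the force, the opening and the grip force at its end, in the units of the state.
- read_state(): the state, without advancing time (a new reading comes with each control period).
- get_image(name): name is "side" or "top" or "wrist"; returns a dict with "img" (400x640x3 uint8, red, green, blue), "vfov" (degrees; the focal length in pixels is half the picture's height over the tangent of half this angle, whatever the lens; pixels are square), "cx", "cy" (the principal point, pixels), "extrinsics" (4x4, takes a point from camera to world coordinates); the wrist camera has in their place "T_tool_cam" (4x4, takes a point from camera to tool coordinates, whose origin is the TCP and whose axes are the flange's). Camera axes: x right, y up, looking along -z (the intrinsics and any distortion apply to the point x, -y, -z); pixel columns grow to the right and rows downward; lengths in mm; the calibration is good to about 2 mm. A picture is of the moment at which its call begins: read the wrist's pose just before it. There is no depth.
- finish_job(): hands the job in; it is judged then, once.
The state is a dict: "clock": time; "qpos": joint angles; "qd": joint speeds; "tau": joint torques, N m; "eef_pos": TCP position; "tool_rot": TCP orientation; "force": force on the tool from outside, world axes, zero at the start; "torque": the same for the moment, N m; "width": finger opening in mm; "gripper_force": force on a finger pad.
Only numpy, scipy, OpenCV 4.12 (cv2) and the standard library are available. Lean on these libraries where they do the work, as an engineer would, in place of code of your own. Each camera call takes 0.05 s, during which the arm holds its last target. There are 200 camera calls.

### The job

Make the stock ready for the boat: turn every hatch handle in the beech stand so that its lever points straight back along the dark line inlaid at its socket, spring one of the clamps onto its square stem, about level, between the stand and the lever, and press both covers of the fixings box down until their catches hold them shut. Leave the handles upright and fully down in their sockets and any spare clamp lying on the counter, and do not disturb the cheek plate, the shackle or the sounding lead.

Things in the scene. Friction and masses are not known exactly. Their poses are not given: they have to be found in the camera images.
- stand: fixed beech stand, 70 (x) x 340 (y) x 34 mm high; origin at the centre of its underside, z up, x towards its rear edge, away from the robot. Four round sockets in a row on its y axis at y = -135, -45, 45, 135 mm (one may be empty); from each a dark inlaid line runs straight back (+x) to the rear edge. Come to the stems with a clamp from the front (-x).
- handle0: loose brass hatch handle (0.3 kg), free to turn in its socket (None if absent); origin under its tang on its axis, 8 mm above the counter, z up. Round tang 26 mm deep; square stem 10 x 10 mm, z = 26 to 80 mm (middle of the bare part z = 52); round lever on top, 14 mm thick, axis at z = 87 mm, along its x from -13 to +45 mm. Starts up to 1 rad off the mark
- handle0_lever (a point): point near the free end of that handle's lever, 38 mm out from the stem axis along the handle's x (None if absent)
- handle1: loose brass hatch handle (0.3 kg), free to turn in its socket (None if absent); origin under its tang on its axis, 8 mm above the counter, z up. Round tang 26 mm deep; square stem 10 x 10 mm, z = 26 to 80 mm (middle of the bare part z = 52); round lever on top, 14 mm thick, axis at z = 87 mm, along its x from -13 to +45 mm. Starts up to 1 rad off the mark
- handle1_lever (a point): point near the free end of that handle's lever, 38 mm out from the stem axis along the handle's x (None if absent)
- handle2: loose brass hatch handle (0.3 kg), free to turn in its socket (None if absent); origin under its tang on its axis, 8 mm above the counter, z up. Round tang 26 mm deep; square stem 10 x 10 mm, z = 26 to 80 mm (middle of the bare part z = 52); round lever on top, 14 mm thick, axis at z = 87 mm, along its x from -13 to +45 mm. Starts up to 1 rad off the mark
- handle2_lever (a point): point near the free end of that handle's lever, 38 mm out from the stem axis along the handle's x (None if absent)
- handle3: loose brass hatch handle (0.3 kg), free to turn in its socket (None if absent); origin under its tang on its axis, 8 mm above the counter, z up. Round tang 26 mm deep; square stem 10 x 10 mm, z = 26 to 80 mm (middle of the bare part z = 52); round lever on top, 14 mm thick, axis at z = 87 mm, along its x from -13 to +45 mm. Starts up to 1 rad off the mark
- handle3_lever (a point): point near the free end of that handle's lever, 38 mm out from the stem axis along the handle's x (None if absent)
- clamp0: loose sprung steel clamp like a clothes peg, 70 g, lying flat: 18 mm thick, 84 mm long. Origin at its pivot, mid-thickness; z along the hinge pin (up, or down if turned over). Jaws reach 41 mm to +x, tails 43 mm to -x; shut, the tails' outer faces are 22 mm apart at the pivot, 45 mm at the ends. The frame belongs to the -y arm: the midline is turned about z by half the joint value from its x
- clamp0_arm (a joint): opening of that clamp: 0 shut, about 0.2 sprung on a 10 mm stem, 0.6 fully open. To open, pinch the tails from above, pads centred 28 mm behind the pivot and closing across the clamp (13 N), until the tails are parallel, about 20 mm over their outer faces; the jaws then gape 21 mm between the small lips at their tips. A stem sits well 28 mm ahead of the pivot
- clamp1: loose sprung steel clamp like a clothes peg, 70 g, lying flat: 18 mm thick, 84 mm long. Origin at its pivot, mid-thickness; z along the hinge pin (up, or down if turned over). Jaws reach 41 mm to +x, tails 43 mm to -x; shut, the tails' outer faces are 22 mm apart at the pivot, 45 mm at the ends. The frame belongs to the -y arm: the midline is turned about z by half the joint value from its x
- clamp1_arm (a joint): opening of that clamp: 0 shut, about 0.2 sprung on a 10 mm stem, 0.6 fully open. To open, pinch the tails from above, pads centred 28 mm behind the pivot and closing across the clamp (13 N), until the tails are parallel, about 20 mm over their outer faces; the jaws then gape 21 mm between the small lips at their tips. A stem sits well 28 mm ahead of the pivot
- clamp2: loose sprung steel clamp like a clothes peg, 70 g, lying flat: 18 mm thick, 84 mm long. Origin at its pivot, mid-thickness; z along the hinge pin (up, or down if turned over). Jaws reach 41 mm to +x, tails 43 mm to -x; shut, the tails' outer faces are 22 mm apart at the pivot, 45 mm at the ends. The frame belongs to the -y arm: the midline is turned about z by half the joint value from its x
- clamp2_arm (a joint): opening of that clamp: 0 shut, about 0.2 sprung on a 10 mm stem, 0.6 fully open. To open, pinch the tails from above, pads centred 28 mm behind the pivot and closing across the clamp (13 N), until the tails are parallel, about 20 mm over their outer faces; the jaws then gape 21 mm between the small lips at their tips. A stem sits well 28 mm ahead of the pivot
- clamp3: loose sprung steel clamp like a clothes peg, 70 g, lying flat: 18 mm thick, 84 mm long. Origin at its pivot, mid-thickness; z along the hinge pin (up, or down if turned over). Jaws reach 41 mm to +x, tails 43 mm to -x; shut, the tails' outer faces are 22 mm apart at the pivot, 45 mm at the ends. The frame belongs to the -y arm: the midline is turned about z by half the joint value from its x
- clamp3_arm (a joint): opening of that clamp: 0 shut, about 0.2 sprung on a 10 mm stem, 0.6 fully open. To open, pinch the tails from above, pads centred 28 mm behind the pivot and closing across the clamp (13 N), until the tails are parallel, about 20 mm over their outer faces; the jaws then gape 21 mm between the small lips at their tips. A stem sits well 28 mm ahead of the pivot
- fixbox: fixed grey box of brass fixings, 110 (x) x 180 (y) x 45 mm high, with two sprung aluminium covers hinged along its far (+x) side that stand ajar; origin at the centre of its underside, z up
- cover0 (a joint): angle of the cover on the +y half: 0 shut, starts 0.3 to 0.52 ajar; a spring lifts it unless pressed home past its ball catch (4 N slowly, up to 12 N briskly, in the last 0.15 rad). 104 mm long, 84 wide, 6 thick; hinge line at box x = 50, z = 45 mm, middle at box y = 45 mm. Press 68 mm from the hinge: shut, its top there is at box x = -18, z = 51 mm
- cover1 (a joint): angle of the cover on the -y half: 0 shut, starts 0.3 to 0.52 ajar; a spring lifts it unless pressed home past its ball catch (4 N slowly, up to 12 N briskly, in the last 0.15 rad). 104 mm long, 84 wide, 6 thick; hinge line at box x = 50, z = 45 mm, middle at box y = -45 mm. Press 68 mm from the hinge: shut, its top there is at box x = -18, z = 51 mm
- cheek: bystander: flat bronze block cheek plate, 126 x 56 x 7 mm, lying on the counter; origin at the centre of its underside
- shackle: bystander: nickel bow shackle lying flat, about 60 x 57 x 13 mm; origin under the middle of its pin
- lead: bystander: dented brass sounding lead lying on the counter, 145 mm long along x, 38 mm thick; origin under its middle
Not all that is in view belongs to the job. What is shaped like the handle2 but blue is not meant.

How it is judged:
By the outcome, as a careful person would: the job done as asked, in the order asked, and still so for the second after the job is handed in, with the robot touching nothing.
Of handle0, handle1, handle2, handle3 only 3 to 4 are there at a start; the rules pass over those that are not, and their reading is None.
At some moment in a run one of clamp0, clamp1, clamp2, clamp3 may be knocked a few centimetres aside while the robot is not near it.
Once in a run the grip may slacken for a moment while it holds something.
It also fails if it takes over 208 s, if anything falls off the work surface, if the arm or the gripper's body presses on something with over 40 N, if the wrist force passes 120 N, or if a joint passes its speed limit or range.

## Working session

There is one attempt and no reset: what is moved stays moved. The work goes in short steps, Python scripts to look and compute and a tool call to move; the robot and the scene stay as the last step left them, time stands still between calls to the robot, and variables do not carry over. Pictures are saved under pics/ and viewed, at most 14 in all, crops included, and the job is handed in when it is done.

Besides the shell and the picture viewer there is one more tool, called as name(argument=value, ...), one argument or row to a line, values as JSON. move_arm: Moves the arm, as the interface text tells. Its arguments: {"type":"object","properties":{"rows":{"type":"string"}},"required":["rows"]}

```bash
ls; mkdir -p pics
python3 - <<'E'
from cell import *
import cv2,numpy as np
s=read_state();print({k:np.round(v,3).tolist() for k,v in s.items()})
for n in("top","side"):
    d=get_image(n);print(n,d["vfov"],d["cx"],d["cy"],np.round(d["extrinsics"],4).tolist(),[k for k in d])
    np.savez("pics/"+n+"0.npz",**d)
    cv2.imwrite(f"pics/{n}0.png",cv2.cvtColor(cv2.resize(d["img"],None,fx=1.25,fy=1.25,interpolation=cv2.INTER_CUBIC),cv2.COLOR_RGB2BGR))
E
```

```text
pics
{'clock': 0.0, 'qpos': [-1.285, 0.629, 0.038, 1.518, -0.027, 0.996, -0.02], 'qd': [-0.0, 0.001, 0.002, -0.001, 0.0, 0.002, 0.002], 'tau': [-0.0, -56.34, 1.226, -19.345, 0.011, 0.011, -0.0], 'eef_pos': [223.728, 609.6, 224.079], 'tool_rot': [-3.14, -0.0, 2.79], 'force': [0.568, 0.103, 0.256], 'torque': [-0.039, 0.032, -0.03], 'gripper_force': 0.0, 'width': 85.414}
top 43.57495200496257 321.8374010969163 197.95237027053113 [[-0.0908, 0.9757, -0.1996, 369.7877], [-0.9959, -0.09, 0.0133, 25.6598], [-0.005, 0.1999, 0.9798, 1566.9326], [0.0, 0.0, 0.0, 1.0]] ['img', 'vfov', 'cx', 'cy', 'extrinsics']
side 45.001314435926425 321.9052020705976 197.47769035677624 [[0.9475, 0.2009, -0.2486, 364.8559], [-0.3191, 0.5484, -0.773, -926.7733], [-0.0189, 0.8118, 0.5837, 766.6675], [0.0, 0.0, 0.0, 1.0]] ['img', 'vfov', 'cx', 'cy', 'extrinsics']
```

View pics/top0.png

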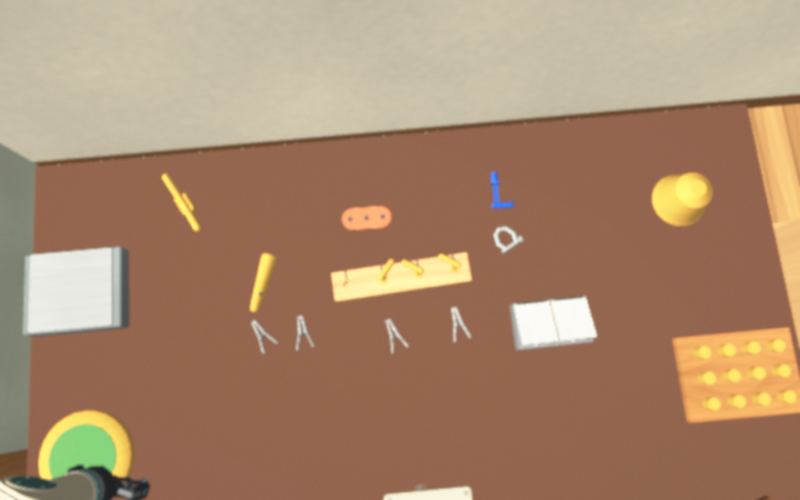

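View pics/side0.png

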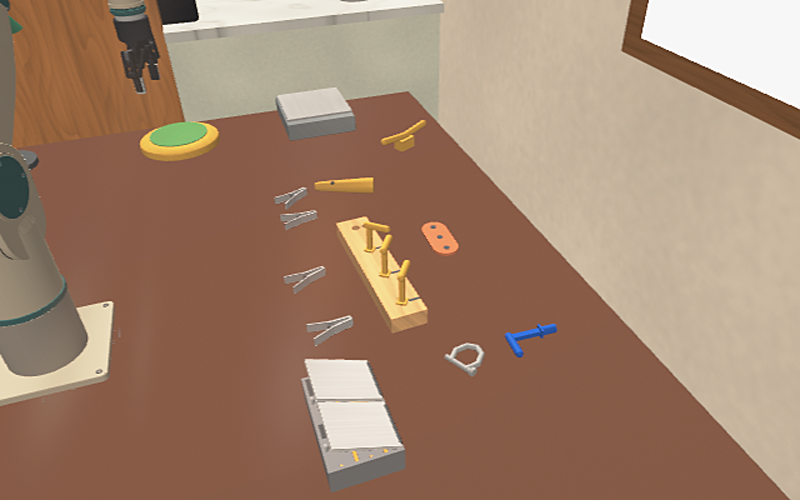

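The top view shows the beech stand at (400,277) with three brass handles (388,268), (412,267), (450,262). The socket near (347,280) is empty. The clamps are at (263,336), (304,332), (396,336) and (460,325), and the fixings box at (553,323). The things that don't belong to the job are the blue handle (500,190), the grey book-like box (75,290) and the cleat (180,200). Next I'll convert these pixels to world positions.

```bash
cat > h.py <<'E'
from cell import *
import numpy as np,cv2
from scipy.spatial.transform import Rotation as R
def p2w(px,d,z,T=None):
    T=d["extrinsics"] if T is None else T
    f=200/np.tan(np.radians(d["vfov"]/2))
    v=T[:3,:3]@np.array([(px[0]-d["cx"])/f,-(px[1]-d["cy"])/f,-1])
    o=T[:3,3];return o+v*(z-o[2])/v[2]
def w2p(P,d,T=None):
    T=d["extrinsics"] if T is None else T
    f=200/np.tan(np.radians(d["vfov"]/2))
    c=T[:3,:3].T@(np.array(P,float)-T[:3,3]);return np.array([d["cx"]-f*c[0]/c[2],d["cy"]+f*c[1]/c[2]])
def pose():
    s=read_state();return np.array(s["eef_pos"]),R.from_euler("xyz",s["tool_rot"])
def T_wrist(p,r,d):
    T=np.eye(4);T[:3,:3]=r.as_matrix();T[:3,3]=p;return T@d["T_tool_cam"]
def go(pos,yaw,p=None,r=None):
    """shift/turn numbers from (p,r) to tool-down pose at pos with given yaw (roll=pi)"""
    if p is None:p,r=pose()
    t=R.from_euler("xyz",[np.pi,0,yaw])
    s=r.inv().apply(np.array(pos)-p)/300;w=(r.inv()*t).as_rotvec()/(np.pi/2)
    print("go",np.round(pos,1),round(yaw,3),"->",np.round(s,4),np.round(w,4))
    return np.array(pos,float),t
def shot(n,name,k=1.25):
    p,r=pose();d=get_image(n);T=T_wrist(p,r,d) if n=="wrist" else d["extrinsics"]
    np.savez(f"pics/{name}.npz",img=d["img"],vfov=d["vfov"],cx=d["cx"],cy=d["cy"],T=T)
    if k:cv2.imwrite(f"pics/{name}.png",cv2.cvtColor(cv2.resize(d["img"],None,fx=k,fy=k,interpolation=cv2.INTER_CUBIC),cv2.COLOR_RGB2BGR))
    return d,T
def load(name):
    d=dict(np.load(f"pics/{name}.npz"));return d,d["T"]
E
python3 - <<'E'
from h import *
d=dict(np.load("pics/top0.npz"))
for n,z,ps in [("stand",34,[(331,272),(467,252),(472,279),(334,301)]),("clamps",9,[(263,330),(303,327),(394,330),(458,318)]),("box",0,[(517,350),(597,340)]),("coverhinge",45,[(511,304),(586,297)]),("lever",95,[(381,279),(392,262),(421,273),(404,262),(458,268),(441,256)]),("bys",5,[(365,217),(507,240),(262,282)])]:
    print(n,[np.round(p2w(np.array(p)/1.25,d,z)[:2]).tolist() for p in ps])
w=get_image("wrist");print(np.round(w["T_tool_cam"],3),w["vfov"])
go([480,30,330],np.pi/2); go([480,30,330],-np.pi/2);go([480,30,330],np.pi)
E
```

```text
stand [[636.0, 187.0], [656.0, -155.0], [587.0, -160.0], [564.0, 184.0]]
clamps [[511.0, 367.0], [509.0, 268.0], [481.0, 44.0], [496.0, -117.0]]
box [[405.0, -254.0], [411.0, -455.0]]
coverhinge [[515.0, -246.0], [516.0, -430.0]]
lever [[598.0, 63.0], [636.0, 33.0], [604.0, -33.0], [634.0, 5.0], [608.0, -122.0], [640.0, -85.0]]
bys [[776.0, 93.0], [683.0, -263.0], [632.0, 365.0]]
[[ 1.00000e-03  9.45000e-01  3.27000e-01  8.46180e+01]
 [ 1.00000e+00 -1.00000e-03 -1.00000e-03  9.49000e-01]
 [-1.00000e-03  3.27000e-01 -9.45000e-01 -1.49446e+02]
 [ 0.00000e+00  0.00000e+00  0.00000e+00  1.00000e+00]] 62.89436491765016
go [480  30 330] 1.571 -> [-1.4677 -1.5204 -0.3501] [-8.000e-04  6.000e-04  7.761e-01]
go [480  30 330] -1.571 -> [-1.4677 -1.5204 -0.3501] [-6.0000e-04 -9.0000e-04 -1.2239e+00]
go [480  30 330] 3.142 -> [-1.4677 -1.5204 -0.3501] [-9.000e-04 -2.000e-04 -2.239e-01]
```

move_arm(
  rows="-0.747 -0.702 -0.0435 0 0 0 -1;-0.747 -0.702 -0.0435 0 0 0 -1;-0.747 -0.702 -0.0435 0 0 0 -1;-0.747 -0.702 -0.0435 0 0 0 -1;-0.747 -0.702 -0.0435 0 0 0 -1;-0.747 -0.702 -0.0435 0 0 0 -1;-0.747 -0.702 -0.0435 0 0 0 -1;-0.747 -0.702 -0.0435 0 0 0 -1;-0.747 -0.702 -0.0435 0 0 0 -1;-0.747 -0.702 -0.0435 0 0 0 -1",
)

```text
clock: 0.98
eef_pos: [362.2, 334.7, 238.2]
tool_rot: [3.141, -0.0, 2.787]
force: [0.4, 1.2, 0.8]
width: 85.4
gripper_force: 0.0
```

move_arm(
  rows="-0.747 -0.702 -0.0435 0 0 -0.224 -1;-0.747 -0.702 -0.0435 0 0 -0.224 -1;-0.747 -0.702 -0.0435 0 0 -0.224 -1;-0.747 -0.702 -0.0435 0 0 -0.224 -1;-0.747 -0.702 -0.0435 0 0 -0.224 -1;-0.747 -0.702 -0.0435 0 0 -0.224 -1;-0.747 -0.702 -0.0435 0 0 -0.224 -1;-0.747 -0.702 -0.0435 0 0 -0.224 -1;-0.747 -0.702 -0.0435 0 0 -0.224 -1;-0.747 -0.702 -0.0435 0 0 -0.224 -1;-0.747 -0.702 -0.0435 0 0 -0.224 -1;-0.747 -0.702 -0.0435 0 0 -0.224 -1",
)

```text
clock: 1.98
eef_pos: [498.9, 63.1, 250.8]
tool_rot: [3.14, -0.001, -3.137]
force: [0.6, 0.8, 0.0]
width: 85.3
gripper_force: 0.0
```

Run:
```python
from h import *
s=read_state();print(s["clock"],np.round(s["eef_pos"],1),np.round(s["tool_rot"],4),np.round(s["qpos"],2))
shot("wrist","w1")
```

```text
1.9833 [498.9  63.1 250.8] [ 3.1404e+00 -9.0000e-04 -3.1374e+00] [-0.2   0.39  0.03  1.89 -0.01  0.87  1.41]
```

View pics/w1.png

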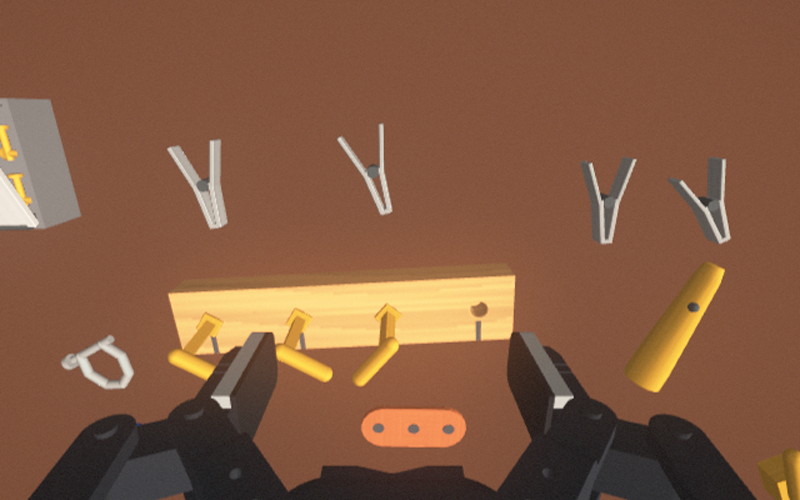

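The wrist view shows the stand front edge from (170,293) to (514,275) and the rear edge from (183,354) to (516,341). The levers lie at (170..213,355..375), (278..330,350..378) and (395..360,345..380). The clamp pivots are at (204,186), (373,172), (608,203) and (712,204), all with jaws towards the stand. The empty socket is at (479,310).

Run:
```python
from h import *
d,T=load("w1")
S=[p2w(np.array(p)/1.25,d,34,T)[:2] for p in [(170,293),(514,275),(516,341),(183,354)]]
print(np.round(S,1).tolist(),[round(np.linalg.norm(S[i]-S[(i+1)%4]),1) for i in range(4)])
c=np.mean(S,0);yw=np.arctan2(*(((S[1]+S[2]-S[0]-S[3]))*[-1,1]));print("stand",c,yw, "hole",np.round(p2w(np.array([479,310])/1.25,d,34,T)[:2],1))
u=np.array([np.cos(yw),np.sin(yw)]);v=np.array([-u[1],u[0]])
for k in(135,45,-45,-135):
    q=c+k*v;print(k,np.round(q,1),"stem base px",np.round(w2p([*q,34],d,T)*1.25),"top px",np.round(w2p([*q,95],d,T)*1.25))
for p in [(204,186),(373,172),(608,203),(712,204)]:print("piv",np.round(p2w(np.array(p)/1.25,d,18,T)[:2],1))
im=d["img"];a=cv2.resize(im[215:325,110:370],None,fx=3,fy=3,interpolation=cv2.INTER_CUBIC)
cv2.imwrite("pics/w1c.png",cv2.cvtColor(a,cv2.COLOR_RGB2BGR))
```

```text
[[586.9, -152.7], [566.4, 183.6], [639.7, 193.2], [656.4, -151.1]] [np.float64(336.9), np.float64(73.9), np.float64(344.7), np.float64(69.5)]
stand [612.35236005  18.23110086] 0.05446135084283797 hole [604.4 152.4]
135 [605. 153.] stem base px [480. 311.] top px [494. 344.]
45 [609.9  63.2] stem base px [390. 315.] top px [389. 348.]
-45 [614.8 -26.7] stem base px [300. 319.] top px [286. 353.]
-135 [ 619.7 -116.6] stem base px [211. 323.] top px [182. 358.]
piv [ 484.1 -111.4]
piv [470.3  47.2]
piv [498.6 270.9]
piv [499.1 370.4]
```

View pics/w1c.png

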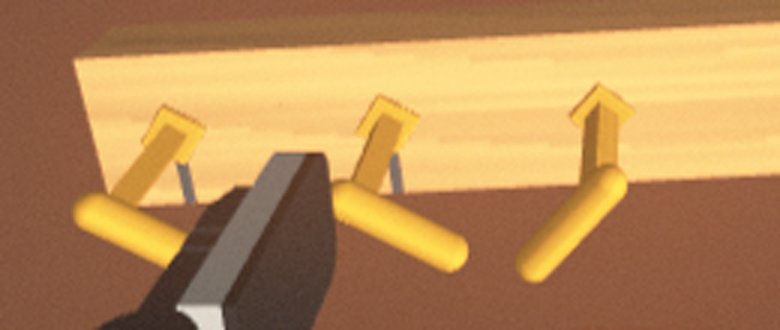

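The crop shows lever axes running (610,180)→(533,267), (350,197)→(455,253) and (90,210)→(170,250). The stems sit where the stand fit predicts.

Run:
```python
from h import *
d,T=load("w1")
p0,r0=pose()
f=lambda p:p2w(np.array(p)/3+[110,215],d,95,T)[:2]
Y={}
for n,a,b in [("y45",(610,180),(533,267)),("y-45",(350,197),(455,253)),("y-135",(90,210),(170,250))]:
    A,B=f(a),f(b);Y[n]=np.arctan2(*(B-A)[::-1]);print(n,np.round(A,1),np.round(B,1),"yaw",round(Y[n],3))
# tool: start w/ y45 handle
yw=.0545
c=np.array([612.35,18.23]);v=np.array([-np.sin(yw),np.cos(yw)])
p,r=p0,r0
for k,n in((45,"y45"),(-45,"y-45"),(-135,"y-135")):
    q=c+k*v
    t=Y[n]+np.pi;ty=(t+np.pi)%(2*np.pi)-np.pi
    p,r=go([*q,140],ty,p,r)
    p,r=go([*q,90],ty,p,r)
    p,r=go([*q,90],yw-np.pi,p,r)
    p,r=go([*q,140],yw-np.pi,p,r)
```

```text
y45 [605.3  65. ] [642.4  36.7] yaw -0.652
y-45 [612.7 -28.4] [636.4   8.2] yaw 0.997
y-135 [ 618.4 -122.7] [635.4 -96.3] yaw 1.0
go [609.9  63.2 140. ] 2.49 -> [-0.3701 -0.0005  0.3694] [ 4.000e-04 -6.000e-04  4.176e-01]
go [609.9  63.2  90. ] 2.49 -> [-0.     -0.      0.1667] [0. 0. 0.]
go [609.9  63.2  90. ] -3.087 -> [0. 0. 0.] [ 0.      0.     -0.4497]
go [609.9  63.2 140. ] -3.087 -> [-0.      0.     -0.1667] [0. 0. 0.]
go [614.8 -26.7 140. ] -2.145 -> [-0.  -0.3 -0. ] [ 0.      0.     -0.5999]
go [614.8 -26.7  90. ] -2.145 -> [-0.     -0.      0.1667] [0. 0. 0.]
go [614.8 -26.7  90. ] -3.087 -> [0. 0. 0.] [-0.     -0.      0.5999]
go [614.8 -26.7 140. ] -3.087 -> [-0.      0.     -0.1667] [0. 0. 0.]
go [ 619.7 -116.6  140. ] -2.141 -> [-0.  -0.3 -0. ] [ 0.      0.     -0.6021]
go [ 619.7 -116.6   90. ] -2.141 -> [ 0.     -0.      0.1667] [0. 0. 0.]
go [ 619.7 -116.6   90. ] -3.087 -> [0. 0. 0.] [-0.     -0.      0.6021]
go [ 619.7 -116.6  140. ] -3.087 -> [-0.      0.     -0.1667] [0. 0. 0.]
```

move_arm(
  rows="-0.37 0 0.37 0 0 0.418 0;-0.37 0 0.37 0 0 0.418 0;-0.37 0 0.37 0 0 0.418 0;-0.37 0 0.37 0 0 0.418 0;-0.37 0 0.37 0 0 0.418 0;-0.37 0 0.37 0 0 0.418 0;-0.37 0 0.37 0 0 0.418 0;-0.37 0 0.37 0 0 0.418 0;-0.37 0 0.37 0 0 0.418 0;-0.37 0 0.37 0 0 0.418 0",
)

```text
clock: 2.87
eef_pos: [610.6, 60.7, 141.3]
tool_rot: [3.14, 0.001, 2.487]
force: [-0.1, 0.7, -0.1]
width: 42.7
gripper_force: 0.0
```

Run:
```python
from h import *
s=read_state();print(s["clock"],np.round(s["eef_pos"],1),np.round(s["tool_rot"],4),s["width"])
go([609.9,63.2,90],2.49)
d,T=shot("wrist","w2",0)
u=np.array([np.cos(-.652),np.sin(-.652)]);o=np.array([609.9,63.2])
print(s["width"],[np.round(w2p([*(o+k*u),95],d,T)).tolist() for k in(-13,0,45)])
im=d["img"];cv2.imwrite("pics/w2.png",cv2.cvtColor(im,cv2.COLOR_RGB2BGR))
```

```text
2.8667 [610.6  60.7 141.3] [3.1400e+00 8.0000e-04 2.4868e+00] 42.746419255285716
go [609.9  63.2  90. ] 2.49 -> [0.007  0.0048 0.1712] [ 0.001   0.0005 -0.002 ]
42.746419255285716 [[314.0, 203.0], [314.0, 222.0], [314.0, 282.0]]
```

View pics/w2.png

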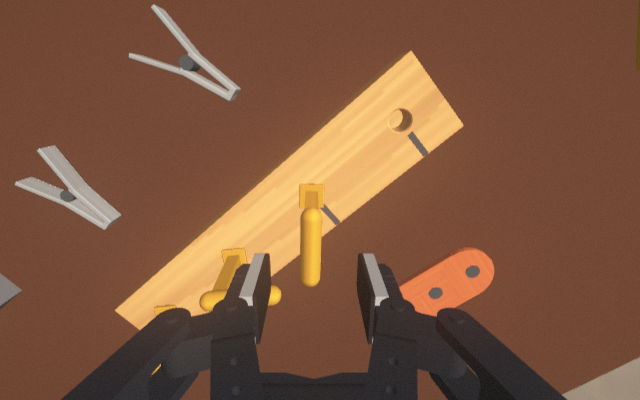

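The wrist view shows the first lever from (311,212) to (311,282), centred between the fingers as predicted. The neighbouring lever's tip at (275,295) is clear of the descent.

move_arm(
  rows="0.007 0.005 0.08 0 0 0 0;0.007 0.005 0.171 0 0 0 0;0.007 0.005 0.171 0 0 0 0;0.007 0.005 0.171 0 0 0 0.5;0.007 0.005 0.171 0 0 0 1;0.007 0.005 0.171 0 0 0 1;0.007 0.005 0.171 0 0 0 1;0.007 0.005 0.171 0 0 0 1;0.007 0.005 0.171 0 0 0 1",
)

```text
clock: 3.67
eef_pos: [611.0, 62.6, 90.6]
tool_rot: [3.14, 0.002, 2.485]
force: [-0.4, -0.8, 5.7]
width: 9.0
gripper_force: 58.4
```

move_arm(
  rows="0 0 0 0 0 -0.05 1;0 0 0 0 0 -0.1 1;0 0 0 0 0 -0.15 1;0 0 0 0 0 -0.2 1;0 0 0 0 0 -0.25 1;0 0 0 0 0 -0.3 1;0 0 0 0 0 -0.35 1;0 0 0 0 0 -0.4 1;0 0 0 0 0 -0.448 1;0 0 0 0 0 -0.448 1;0 0 0 0 0 -0.448 1",
)

```text
clock: 4.58
eef_pos: [610.4, 62.8, 90.6]
tool_rot: [3.141, 0.002, -3.095]
force: [-1.5, -1.1, 7.5]
width: 9.0
gripper_force: 58.8
```

Run:
```python
from h import *
s=read_state();print(s["clock"],np.round(s["eef_pos"],1),np.round(s["tool_rot"],4),s["width"],s["force"])
p,r=pose()
go([609.9,63.2,90],.0545-np.pi)
```

```text
4.5833 [610.4  62.8  90.6] [ 3.1413e+00  1.8000e-03 -3.0945e+00] 9.035780632717447 [-1.47707301 -1.06248     7.51364739]
go [609.9  63.2  90. ] -3.087 -> [0.0017 0.0016 0.0019] [ 0.0002  0.0011 -0.0047]
```

move_arm(
  rows="0 0 0 0 0 -0.005 1;0 0 0 0 0 -0.005 0.3;0 0 0 0 0 -0.005 0;0 0 0 0 0 -0.005 0;0 0 0 0 0 -0.005 0;0 0 -0.08 0 0 -0.005 0;0 0 -0.166 0 0 -0.005 0;0 0 -0.166 0 0 -0.005 0;0 0 -0.166 0 0 -0.005 0",
)

```text
clock: 5.33
eef_pos: [611.0, 63.1, 140.0]
tool_rot: [3.141, 0.003, -3.087]
force: [0.6, 0.7, -0.1]
width: 42.9
gripper_force: 0.0
```

move_arm(
  rows="0 -0.3 0 0 0 -0.6 0;0 -0.3 0 0 0 -0.6 0;0 -0.3 0 0 0 -0.6 0;0 -0.3 0 0 0 -0.6 0;0 -0.3 0 0 0 -0.6 0;0 -0.3 0 0 0 -0.6 0;0 -0.3 0 0 0 -0.6 0;0 -0.3 0 0 0 -0.6 0;0 -0.3 0 0 0 -0.6 0;0 -0.3 0 0 0 -0.6 0;0 -0.3 0 0 0 -0.6 0",
)

```text
clock: 6.25
eef_pos: [614.4, -27.0, 138.0]
tool_rot: [3.141, -0.001, -2.146]
force: [0.2, -0.8, -0.3]
width: 42.5
gripper_force: 0.0
```

Run:
```python
from h import *
s=read_state();print(s["clock"],np.round(s["eef_pos"],1),np.round(s["tool_rot"],4),s["width"],np.round(s["qpos"],2))
go([614.8,-26.7,92],-2.145)
d,T=shot("wrist","w3",1)
yw=.0545;c=np.array([612.35,18.23]);v=np.array([-np.sin(yw),np.cos(yw)])
for k,y in((45,yw),(-45,.997),(-135,1.0)):
    o=c+k*v;u=np.array([np.cos(y),np.sin(y)]);print(k,[np.round(w2p([*(o+k*u),95],d,T)).tolist() for k in(-13,0,45)])
```

```text
6.25 [614.4 -27.  138. ] [ 3.1406e+00 -5.0000e-04 -2.1460e+00] 42.54484032811931 [ 0.18  0.69 -0.3   1.7   0.27  0.79  2.32]
go [614.8 -26.7  92. ] -2.145 -> [-0.0018 -0.0007  0.1532] [ 0.0006 -0.0003 -0.0006]
45 [[402.0, 310.0], [387.0, 319.0], [335.0, 349.0]]
-45 [[312.0, 207.0], [312.0, 226.0], [313.0, 286.0]]
-135 [[217.0, 83.0], [219.0, 108.0], [226.0, 184.0]]
```

View pics/w3.png

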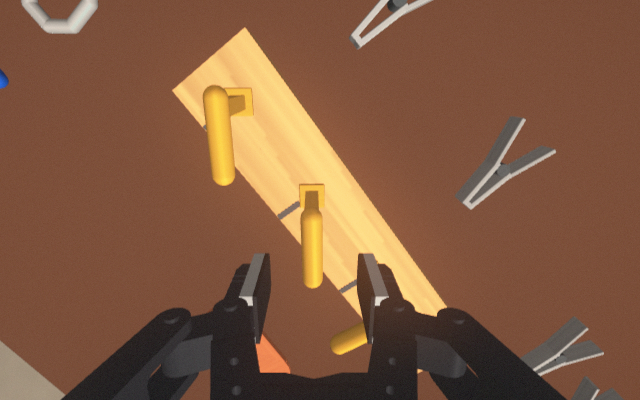

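The second lever runs from (312,212) to (312,285), centred as predicted. The third has the same yaw, and the first, seen at (335..365,345), now lies along its line.

move_arm(
  rows="-0.002 0 0.08 0 0 0 0;-0.002 0 0.153 0 0 0 0;-0.002 0 0.153 0 0 0 0;-0.002 0 0.153 0 0 0 0.5;-0.002 0 0.153 0 0 0 1;-0.002 0 0.153 0 0 0 1;-0.002 0 0.153 0 0 0 1;-0.002 0 0.153 0 0 0 1;-0.002 0 0.153 0 0 0 1",
)

```text
clock: 7.05
eef_pos: [617.3, -26.7, 95.7]
tool_rot: [-3.137, 0.003, -2.145]
force: [-0.8, -0.4, 7.4]
width: -0.0
gripper_force: 4.0
```

move_arm(
  rows="0 0 0 0 0 0.06 1;0 0 0 0 0 0.12 1;0 0 0 0 0 0.18 1;0 0 0 0 0 0.24 1;0 0 0 0 0 0.3 1;0 0 0 0 0 0.36 1;0 0 0 0 0 0.42 1;0 0 0 0 0 0.48 1;0 0 0 0 0 0.54 1;0 0 0 0 0 0.6 1;0 0 0 0 0 0.6 1;0 0 0 0 0 0.6 1",
)

```text
clock: 8.05
eef_pos: [617.8, -26.9, 95.7]
tool_rot: [-3.141, 0.006, -3.087]
force: [-0.4, -1.4, 7.5]
width: 0.3
gripper_force: 3.6
```

move_arm(
  rows="0 0 0 0 0 0 1;0 0 0 0 0 0 0.3;0 0 0 0 0 0 0;0 0 0 0 0 0 0;0 0 0 0 0 0 0;0 0 -0.08 0 0 0 0;0 0 -0.16 0 0 0 0;0 0 -0.16 0 0 0 0;0 0 -0.16 0 0 0 0",
)

```text
clock: 8.8
eef_pos: [616.0, -26.5, 142.0]
tool_rot: [3.142, 0.003, -3.087]
force: [0.9, -0.2, 0.4]
width: 42.8
gripper_force: 0.0
```

move_arm(
  rows="0 -0.3 0 0 0 -0.6 0;0 -0.3 0 0 0 -0.6 0;0 -0.3 0 0 0 -0.6 0;0 -0.3 0 0 0 -0.6 0;0 -0.3 0 0 0 -0.6 0;0 -0.3 0 0 0 -0.6 0;0 -0.3 0 0 0 -0.6 0;0 -0.3 0 0 0 -0.6 0;0 -0.3 0 0 0 -0.6 0;0 -0.3 0 0 0 -0.6 0;0 -0.3 0 0 0 -0.6 0",
)

```text
clock: 9.72
eef_pos: [619.5, -116.3, 140.0]
tool_rot: [3.14, -0.0, -2.146]
force: [-0.3, 0.8, 0.5]
width: 42.8
gripper_force: 0.0
```

Run:
```python
from h import *
s=read_state();print(s["clock"],np.round(s["eef_pos"],1),np.round(s["tool_rot"],4),s["width"],np.round(s["qpos"],2))
go([619.7,-116.6,92],-2.141)
```

```text
9.7167 [ 619.5 -116.3  140. ] [ 3.1403e+00 -5.0000e-04 -2.1460e+00] 42.82095254811711 [ 0.32  0.71 -0.29  1.65  0.26  0.82  2.48]
go [ 619.7 -116.6   92. ] -2.141 -> [ 0.0003 -0.0012  0.16  ] [ 0.0008 -0.0003 -0.0032]
```

The fingers shut on nothing here (width 0), so I need to look before going on.

Run:
```python
from h import *
shot("wrist","w4",0); shot("side","s4",0)
a,_=load("w4");b,_=load("s4")
A=a["img"];B=cv2.resize(b["img"][150:280,240:370],(400,400),interpolation=cv2.INTER_CUBIC)
A=cv2.resize(A[:,100:500],(400,400))
cv2.imwrite("pics/m4.png",cv2.cvtColor(np.hstack([A,B]),cv2.COLOR_RGB2BGR))
```

```text
(no output)
```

View pics/m4.png

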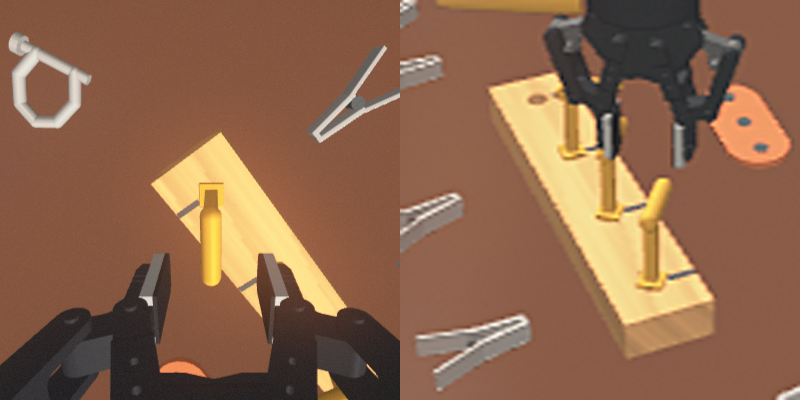

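All three handles still stand in their sockets, and the middle one's pads had slipped over the top of the lever. So the fingertips sit higher than I assumed, and I'll check that by projecting pad points into the wrist image.

Run:
```python
from h import *
d=get_image("wrist");T=np.array(d["T_tool_cam"])
for z in(14,0,-14,-28):
    print(z,[np.round(w2p([x,21,z],d,T)).tolist() for x in(11,-11)])
s=read_state();print(s["clock"],s["eef_pos"],[k for k in s])
o=np.array([619.7,-116.6]);u=np.array([np.cos(1),np.sin(1)])
T=T_wrist(*pose(),d)
for z in (95,88,102):print(z,[np.round(w2p([*(o+k*u),z],d,T)).tolist() for k in(-13,0,45)])
g=d["img"][:,:,:].astype(int)
m=(g[:,:,0]>150)&(g[:,:,2]<90)&(g[:,:,0]-g[:,:,2]>120)
print([ (r,np.where(m[r,280:345])[0][[0,-1]]+280) for r in range(180,300,10) if m[r,280:345].any()])
```

```text
14 [[351.0, 228.0], [350.0, 263.0]]
0 [[354.0, 239.0], [353.0, 277.0]]
-14 [[358.0, 252.0], [356.0, 293.0]]
-28 [[362.0, 268.0], [360.0, 311.0]]
9.8667 [ 619.89956653 -116.22452476  140.50354163] ['clock', 'qpos', 'qd', 'tau', 'eef_pos', 'tool_rot', 'force', 'torque', 'gripper_force', 'width']
95 [[313.0, 204.0], [313.0, 223.0], [313.0, 283.0]]
88 [[313.0, 200.0], [313.0, 219.0], [313.0, 277.0]]
102 [[313.0, 208.0], [313.0, 227.0], [313.0, 289.0]]
[(190, array([299, 323])), (200, array([299, 323])), (210, array([301, 320])), (220, array([300, 321])), (230, array([300, 321])), (240, array([302, 321])), (250, array([303, 321])), (260, array([303, 321])), (270, array([303, 321])), (280, array([303, 319]))]
```

The pad edges at (358,255) mean the tips sit about 15 mm behind the TCP at this opening. That matches both grasps, so I'll go about 18 mm deeper. It is safe either way.

move_arm(
  rows="0 0 0.08 0 0 0 0;0 0 0.16 0 0 0 0;0 0 0.22 0 0 0 0;0 0 0.22 0 0 0 0;0 0 0.22 0 0 0 0.5;0 0 0.22 0 0 0 1;0 0 0.22 0 0 0 1;0 0 0.22 0 0 0 1;0 0 0.22 0 0 0 1;0 0 0.22 0 0 0 1",
)

```text
clock: 10.7
eef_pos: [621.2, -116.5, 76.1]
tool_rot: [-3.139, 0.001, -2.144]
force: [-0.6, -0.2, 5.9]
width: 12.1
gripper_force: 58.9
```

move_arm(
  rows="0 0 0 0 0 0.06 1;0 0 0 0 0 0.12 1;0 0 0 0 0 0.18 1;0 0 0 0 0 0.24 1;0 0 0 0 0 0.3 1;0 0 0 0 0 0.36 1;0 0 0 0 0 0.42 1;0 0 0 0 0 0.48 1;0 0 0 0 0 0.54 1;0 0 0 0 0 0.6 1;0 0 0 0 0 0.6 1;0 0 0 0 0 0.6 1",
)

```text
clock: 11.7
eef_pos: [621.9, -117.8, 76.2]
tool_rot: [-3.139, 0.004, -3.086]
force: [1.6, -2.8, 5.1]
width: 11.6
gripper_force: 59.1
```

move_arm(
  rows="0 0 0 0 0 0 1;0 0 0 0 0 0 0.3;0 0 0 0 0 0 0;0 0 0 0 0 0 0;0 0 0 0 0 0 0;0 0 -0.08 0 0 0 0;0 0 -0.16 0 0 0 0;0 0 -0.24 0 0 0 0;0 0 -0.24 0 0 0 0",
)

```text
clock: 12.45
eef_pos: [622.9, -116.6, 151.2]
tool_rot: [-3.14, 0.007, -3.086]
force: [1.8, 0.5, -0.4]
width: 42.8
gripper_force: 0.0
```

Run:
```python
from h import *
s=read_state();print(s["clock"],np.round(s["eef_pos"],1),np.round(s["tool_rot"],4),s["width"],np.round(s["qpos"],2))
go([614.8,-26.7,145],.0545-np.pi)
shot("side","s5",0)
d,T=load("s5");yw=.0545;c=np.array([612.35,18.23]);v=np.array([-np.sin(yw),np.cos(yw)]);u=np.array([np.cos(yw),np.sin(yw)])
for k in (45,-45,-135):
    o=c+k*v;print(k,[np.round((w2p([*(o+j*u),95],d,T)-[240,150])*4).tolist() for j in(-13,0,45)],np.round((w2p([*o,34],d,T)-[240,150])*4))
B=cv2.resize(d["img"][150:280,240:370],(520,520),interpolation=cv2.INTER_CUBIC)
cv2.imwrite("pics/s5.png",cv2.cvtColor(B,cv2.COLOR_RGB2BGR))
```

```text
12.45 [ 622.9 -116.6  151.2] [-3.1403  0.0074 -3.0861] 42.77705558502006 [ 0.15  0.68 -0.01  1.65  0.01  0.81  1.76]
go [614.8 -26.7 145. ] -3.087 -> [0.0106 0.3009 0.02  ] [-0.0008  0.0047  0.0006]
45 [[196.0, 120.0], [215.0, 116.0], [282.0, 100.0]] [220. 194.]
-45 [[244.0, 197.0], [264.0, 192.0], [335.0, 175.0]] [268. 273.]
-135 [[298.0, 284.0], [320.0, 279.0], [394.0, 259.0]] [322. 361.]
```

View pics/s5.png

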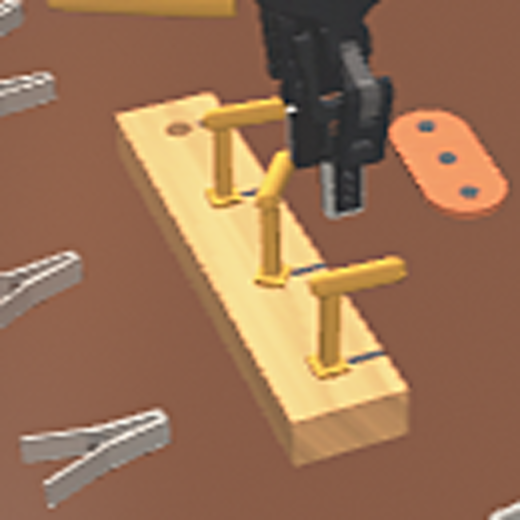

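The side crop shows the first and third levers lying along their lines, (205,120)→(283,103) and (312,288)→(403,267). The middle one is still skewed at (265,195)→(285,160), so I'll redo it deeper.

move_arm(
  rows="0.01 0.3 0.02 0 0 -0.6 0;0.01 0.3 0.02 0 0 -0.6 0;0.01 0.3 0.02 0 0 -0.6 0;0.01 0.3 0.02 0 0 -0.6 0;0.01 0.3 0.02 0 0 -0.6 0;0.01 0.3 0.02 0 0 -0.6 0;0.01 0.3 0.02 0 0 -0.6 0;0.01 0.3 0.02 0 0 -0.6 0;0.01 0.3 0.02 0 0 -0.6 0;0.01 0.3 0.02 0 0 -0.6 0;0.01 0.3 0.02 0 0 -0.6 0",
)

```text
clock: 13.42
eef_pos: [611.6, -26.7, 140.0]
tool_rot: [3.14, -0.001, -2.146]
force: [-0.3, -0.1, -0.3]
width: 42.7
gripper_force: 0.0
```

move_arm(
  rows="0 0 0.08 0 0 0 0;0 0 0.16 0 0 0 0;0 0 0.24 0 0 0 0;0 0 0.24 0 0 0 0;0 0 0.24 0 0 0 0.5;0 0 0.24 0 0 0 1;0 0 0.24 0 0 0 1;0 0 0.24 0 0 0 1;0 0 0.24 0 0 0 1;0 0 0.24 0 0 0 1",
)

```text
clock: 14.25
eef_pos: [613.2, -26.7, 70.1]
tool_rot: [-3.139, 0.001, -2.144]
force: [0.2, 0.4, 5.9]
width: 11.9
gripper_force: 58.8
```

move_arm(
  rows="0 0 0 0 0 0.06 1;0 0 0 0 0 0.12 1;0 0 0 0 0 0.18 1;0 0 0 0 0 0.24 1;0 0 0 0 0 0.3 1;0 0 0 0 0 0.36 1;0 0 0 0 0 0.42 1;0 0 0 0 0 0.48 1;0 0 0 0 0 0.54 1;0 0 0 0 0 0.6 1;0 0 0 0 0 0.6 1;0 0 0 0 0 0.6 1",
)

```text
clock: 15.25
eef_pos: [614.2, -27.3, 70.1]
tool_rot: [-3.14, 0.004, -3.084]
force: [1.9, -1.5, 5.8]
width: 11.9
gripper_force: 59.0
```

move_arm(
  rows="0 0 0 0 0 0 1;0 0 0 0 0 0 0.3;0 0 0 0 0 0 0;0 0 0 0 0 0 0;0 0 0 0 0 0 0;0 0 -0.08 0 0 0 0;0 0 -0.16 0 0 0 0;0 0 -0.24 0 0 0 0;0 0 -0.24 0 0 0 0",
)

```text
clock: 16.0
eef_pos: [614.9, -26.7, 145.0]
tool_rot: [-3.141, 0.007, -3.086]
force: [0.3, 0.4, 0.4]
width: 42.8
gripper_force: 0.0
```

Run:
```python
from h import *
s=read_state();print(s["clock"],np.round(s["eef_pos"],1),np.round(s["tool_rot"],4),s["width"],np.round(s["qpos"],2))
go([530,-35,140],.0545-np.pi)
```

```text
16.0 [614.9 -26.7 145. ] [-3.1413  0.0072 -3.086 ] 42.8193639841988 [-0.02  0.67  0.03  1.7  -0.02  0.76  1.65]
go [530 -35 140] -3.087 -> [ 0.2841 -0.0121  0.0145] [-0.0002  0.0046  0.0007]
```

Now a touch test on bare counter, to learn how high the tips really are at the pinch opening.

move_arm(
  rows="0.284 -0.012 0 0 0.005 0 0.53;0.284 -0.012 0 0 0.005 0 0.53;0.284 -0.012 0.1 0 0.005 0 0.53;0.284 -0.012 0.2 0 0.005 0 0.53;0.284 -0.012 0.3 0 0.005 0 0.53;0.284 -0.012 0.38 0 0.005 0 0.53;0.284 -0.012 0.39 0 0.005 0 0.53;0.284 -0.012 0.40 0 0.005 0 0.53;0.284 -0.012 0.40 0 0.005 0 0.53",
)

```text
clock: 16.75
eef_pos: [527.3, -34.9, 20.8]
tool_rot: [3.141, -0.008, -3.086]
force: [0.1, -0.1, 0.8]
width: 20.3
gripper_force: 0.0
```

move_arm(
  rows="0 0 0.01 0 0 0 0.53;0 0 0.02 0 0 0 0.53;0 0 0.02 0 0 0 0.53",
)

```text
clock: 17.0
eef_pos: [527.7, -35.0, 15.3]
tool_rot: [-3.142, -0.007, -3.087]
force: [-0.7, -0.7, -0.5]
width: 20.0
gripper_force: 0.0
```

move_arm(
  rows="0 0 0.01 0 0 0 0.53;0 0 0.02 0 0 0 0.53;0 0 0.02 0 0 0 0.53",
)

```text
clock: 17.25
eef_pos: [526.9, -35.0, 8.4]
tool_rot: [3.142, -0.008, -3.087]
force: [-0.1, -0.2, -0.2]
width: 19.8
gripper_force: 0.0
```

move_arm(
  rows="0 0 0.01 0 -0.005 0 0.53;0 0 0.02 0 -0.005 0 0.53;0 0 0.02 0 -0.005 0 0.53",
)

```text
clock: 17.5
eef_pos: [526.4, -35.0, 2.1]
tool_rot: [3.141, -0.001, -3.087]
force: [0.2, 0.7, 0.2]
width: 20.1
gripper_force: 0.0
```

move_arm(
  rows="0 0 0.01 0 0 0 0.53;0 0 0.015 0 0 0 0.53;0 0 0.015 0 0 0 0.53",
)

```text
clock: 17.75
eef_pos: [526.9, -35.0, -2.2]
tool_rot: [3.142, -0.001, -3.087]
force: [1.3, 0.7, 0.8]
width: 20.1
gripper_force: 0.0
```

move_arm(
  rows="0 0 0.01 0 0 0 0.53;0 0 0.015 0 0 0 0.53;0 0 0.015 0 0 0 0.53",
)

```text
clock: 18.0
eef_pos: [527.2, -35.0, -6.1]
tool_rot: [3.142, 0.0, -3.087]
force: [-0.5, -0.2, 3.6]
width: 20.0
gripper_force: 2.0
```

Run:
```python
from h import *
s=read_state();print(np.round(s["eef_pos"],1),np.round(s["tool_rot"],4),s["force"])
d=get_image("wrist");a=d["img"][150:400,160:480]
cv2.imwrite("pics/w6.png",cv2.cvtColor(cv2.resize(a,None,fx=2,fy=2,interpolation=cv2.INTER_CUBIC),cv2.COLOR_RGB2BGR))
```

```text
[527.2 -35.   -6.1] [ 3.1416e+00  2.0000e-04 -3.0866e+00] [-0.49626774 -0.20297701  3.55455916]
```

View pics/w6.png

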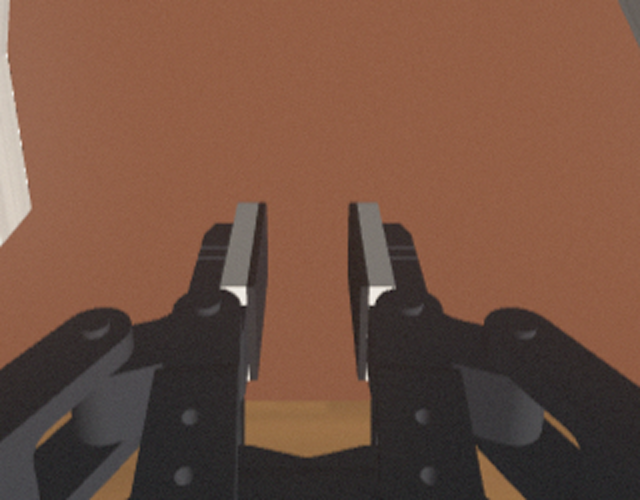

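The tips touch the counter at a TCP z of about −5 when the opening is 20 mm, so the tips are 5 mm behind the TCP there. The picture shows both pad tips at (252,205) and (363,205), level and centred. Next I'll lift and measure the clamps from above.

move_arm(
  rows="0 0 -0.1 0 0 0 0.53;0.05 0 -0.2 0 0 0 0;0.1 0.01 -0.3 0 0 0 -0.4;0.2 0.02 -0.4 0 0 0 -0.4;0.289 0.03 -0.55 0 0 0 -0.4;0.289 0.03 -0.62 0 0 0 -0.4;0.289 0.03 -0.62 0 0 0 -0.4;0.289 0.03 -0.62 0 0 0 -0.4;0.289 0.03 -0.62 0 0 0 -0.4",
)

```text
clock: 18.8
eef_pos: [440.1, -30.7, 179.6]
tool_rot: [3.142, 0.0, -3.087]
force: [0.4, -0.4, -0.7]
width: 59.8
gripper_force: 0.0
```

```bash
cat > cl.py <<'E'
from h import *
from scipy.optimize import minimize
def model(x,y,a,w,d,T):
    c,s=np.cos(a),np.sin(a)
    P=[(-43,22.5),(-43,-22.5),(41,w),(41,-w),(0,11),(0,-11)]
    return np.array([w2p([x+c*p-s*q,y+s*p+c*q,z],d,T) for p,q in P for z in(0,18)],np.float32)
def clamps(d,T,guesses,roi=None):
    hsv=cv2.cvtColor(d["img"],cv2.COLOR_RGB2HSV);m=(hsv[:,:,1]<75).astype(np.uint8)
    if roi is not None:m*=roi
    n,l,st,ce=cv2.connectedComponentsWithStats(m)
    out=[]
    for g in guesses:
        px=w2p([*g[:2],9],d,T);k=[i for i in range(1,n) if st[i,4]>150 and st[i,4]<9000]
        if not k:continue
        i=min(k,key=lambda i:np.hypot(*(ce[i]-px)))
        if np.hypot(*(ce[i]-px))>60:print("no blob",g,px);continue
        pts=cv2.findContours((l==i).astype(np.uint8),cv2.RETR_EXTERNAL,cv2.CHAIN_APPROX_NONE)[0][0][:,0].astype(np.float32)
        h=cv2.convexHull(pts);A=cv2.contourArea(h)
        def cost(q):
            H=cv2.convexHull(model(*q[:2],q[2],q[3],d,T));I,_=cv2.intersectConvexConvex(h,H)
            return -I/(A+cv2.contourArea(H)-I)
        gw=p2w(ce[i],d,9,T)
        best=min((minimize(cost,[gw[0],gw[1],a,5],method="Nelder-Mead",options=dict(initial_simplex=np.array([[gw[0],gw[1],a,5]]*5)+np.vstack([np.zeros(4),np.diag([8,8,.3,2])]))) for a in(-.4,0,.4)),key=lambda r:r.fun)
        print("clamp",np.round(best.x,3),"IoU",round(-best.fun,3),"area",st[i,4]);out.append(best.x)
    return out
E
python3 - <<'E'
from cl import *
s=read_state();print(s["clock"],np.round(s["eef_pos"],1),np.round(s["tool_rot"],4),s["width"])
d,T=shot("wrist","w7",0)
G=[(484,-111),(470,47),(498,271),(499,370)]
for g in G:print(np.round(w2p([*g,9],d,T)))
clamps(d,T,G[:2])
d,T=load("w1");print("old");clamps(d,T,G)
E
```

```text
18.8 [440.1 -30.7 179.6] [ 3.1416e+00  5.0000e-04 -3.0865e+00] 59.79781793897502
[233. 211.]
[385. 207.]
[587. 242.]
[676. 247.]
clamp [ 4.88302e+02 -1.12621e+02  1.38000e-01  3.77700e+00] IoU 0.963 area 1435
clamp [4.74568e+02 4.77550e+01 2.98000e-01 4.03400e+00] IoU 0.961 area 1148
old
clamp [ 4.87662e+02 -1.12680e+02  1.57000e-01  3.69400e+00] IoU 0.964 area 1380
clamp [4.73892e+02 4.79070e+01 3.12000e-01 4.27000e+00] IoU 0.965 area 794
clamp [5.02477e+02 2.72446e+02 9.50000e-02 3.11500e+00] IoU 0.95 area 1361
clamp [504.333 374.149   0.547   3.727] IoU 0.957 area 1485
```

```bash
cat >> h.py <<'E'
YW=.0545;C0=np.array([612.35,18.23]);V=np.array([-np.sin(YW),np.cos(YW)]);U=np.array([np.cos(YW),np.sin(YW)])
def pick(x,y,a,p=None,r=None):
    q=np.array([x,y])-28*np.array([np.cos(a),np.sin(a)])
    p,r=go([*q,60],a-np.pi,p,r);p,r=go([*q,-3],a-np.pi,p,r);return go([*q,48],a-np.pi,p,r)
def put(k,p=None,r=None):
    st=C0+k*V
    for b,z in((125,48),(56,48),(56,110)):p,r=go([*(st-b*U),z],YW-np.pi,p,r)
    return p,r
E
python3 - <<'E'
from h import *
p,r=pick(488,-112.6,.148);put(-135,p,r)
E
```

```text
go [ 460.3 -116.7   60. ] -2.994 -> [-0.0529 -0.2901  0.3967] [ 0.0001 -0.0007 -0.0592]
go [ 460.3 -116.7   -3. ] -2.994 -> [ 0.   -0.    0.21] [0. 0. 0.]
go [ 460.3 -116.7   48. ] -2.994 -> [ 0.    0.   -0.17] [0. 0. 0.]
go [ 494.9 -123.4   48. ] -3.087 -> [-0.1107 -0.0389 -0.    ] [ 0.     -0.      0.0595]
go [ 563.8 -119.6   48. ] -3.087 -> [-0.23 -0.   -0.  ] [0. 0. 0.]
go [ 563.8 -119.6  110. ] -3.087 -> [-0.      0.     -0.2067] [0. 0. 0.]
```

move_arm(
  rows="-0.053 -0.29 0.2 0 0 -0.059 -0.4;-0.053 -0.29 0.2 0 0 -0.059 -0.4;-0.053 -0.29 0.397 0 0 -0.059 -0.4;-0.053 -0.29 0.397 0 0 -0.059 -0.4;-0.053 -0.29 0.397 0 0 -0.059 -0.4;-0.053 -0.29 0.397 0 0 -0.059 -0.4;-0.053 -0.29 0.397 0 0 -0.059 -0.4",
)

```text
clock: 19.43
eef_pos: [460.7, -116.0, 60.9]
tool_rot: [3.141, -0.0, -2.993]
force: [0.8, 0.5, 0.1]
width: 59.5
gripper_force: 0.0
```

move_arm(
  rows="0 0 0.07 0 0 0 -0.4;0 0 0.14 0 0 0 -0.4;0 0 0.18 0 0 0 -0.4;0 0 0.21 0 0 0 -0.4;0 0 0.21 0 0 0 -0.4;0 0 0.21 0 0 0 0;0 0 0.21 0 0 0 0.5;0 0 0.21 0 0 0 1;0 0 0.21 0 0 0 1;0 0 0.21 0 0 0 1",
)

```text
clock: 20.27
eef_pos: [462.1, -117.2, 0.1]
tool_rot: [-3.139, 0.003, -2.994]
force: [-1.8, -0.3, 11.8]
width: 17.9
gripper_force: 59.6
```

Run:
```python
from h import *
s=read_state();print(s["clock"],np.round(s["eef_pos"],1),np.round(s["tool_rot"],4),s["width"],s["force"],s["gripper_force"])
d=get_image("wrist");a=d["img"][80:330,160:480]
cv2.imwrite("pics/w8.png",cv2.cvtColor(cv2.resize(a,None,fx=2,fy=2,interpolation=cv2.INTER_CUBIC),cv2.COLOR_RGB2BGR))
```

```text
20.2667 [ 4.621e+02 -1.172e+02  1.000e-01] [-3.1388  0.0032 -2.9939] 17.858608141830448 [-1.76756206 -0.33547129 11.83220939] 59.63116943836212
```

View pics/w8.png

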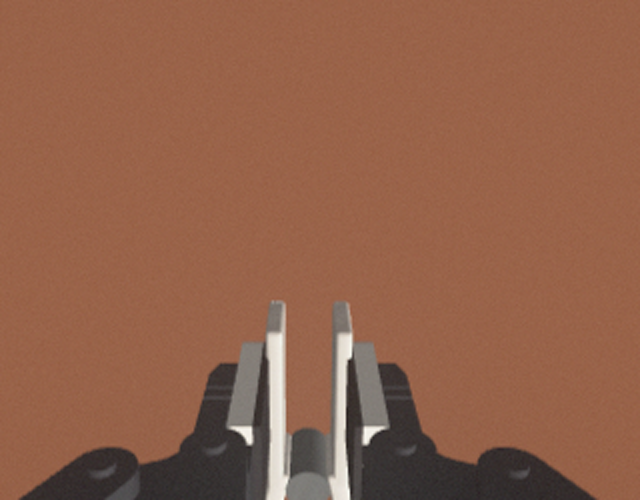

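The picture shows both tails parallel between the pads at (277,400) and (343,400). Width 17.9, a good pinch.

move_arm(
  rows="0 0 -0.06 0 0 0 1;0 0 -0.12 0 0 0 1;0 0 -0.17 0 0 0 1;0 0 -0.17 0 0 0 1;0 0 -0.17 0 0 0 1",
)

```text
clock: 20.73
eef_pos: [461.9, -116.8, 50.2]
tool_rot: [-3.14, 0.003, -2.994]
force: [0.3, -0.8, -0.5]
width: 17.7
gripper_force: 58.9
```

Run:
```python
from h import *
s=read_state();print(s["clock"],np.round(s["eef_pos"],1),s["width"],s["gripper_force"],s["force"])
put(-135)
```

```text
20.7333 [ 461.9 -116.8   50.2] 17.712964529671563 58.892202973365784 [ 0.32154524 -0.79434385 -0.48167417]
go [ 494.9 -123.4   48. ] -3.087 -> [-0.1055 -0.038   0.0079] [-0.0008  0.0021  0.0594]
go [ 563.8 -119.6   48. ] -3.087 -> [-0.23 -0.   -0.  ] [0. 0. 0.]
go [ 563.8 -119.6  110. ] -3.087 -> [-0.      0.     -0.2067] [0. 0. 0.]
```

move_arm(
  rows="-0.05 -0.038 0 0 0 0.059 1;-0.105 -0.038 0 0 0 0.059 1;-0.105 -0.038 0 0 0 0.059 1;-0.105 -0.038 0 0 0 0.059 1;-0.105 -0.038 0 0 0 0.059 1",
)

```text
clock: 21.15
eef_pos: [491.9, -123.0, 48.1]
tool_rot: [3.141, -0.003, -3.086]
force: [-0.6, -1.1, -0.9]
width: 17.7
gripper_force: 58.9
```

Run:
```python
from h import *
s=read_state();print(s["clock"],np.round(s["eef_pos"],1),np.round(s["tool_rot"],4),s["width"],s["gripper_force"])
put(-135)
shot("side","s9",0)
d,_=load("s9");B=cv2.resize(d["img"][170:280,230:360],None,fx=4,fy=4,interpolation=cv2.INTER_CUBIC)
cv2.imwrite("pics/s9.png",cv2.cvtColor(B,cv2.COLOR_RGB2BGR))
```

```text
21.15 [ 491.9 -123.    48.1] [ 3.1413e+00 -2.7000e-03 -3.0857e+00] 17.71916844704161 58.914697766304016
go [ 494.9 -123.4   48. ] -3.087 -> [-0.0099 -0.0018  0.0001] [ 0.0002 -0.0017  0.0009]
go [ 563.8 -119.6   48. ] -3.087 -> [-0.23 -0.   -0.  ] [0. 0. 0.]
go [ 563.8 -119.6  110. ] -3.087 -> [-0.      0.     -0.2067] [0. 0. 0.]
```

View pics/s9.png

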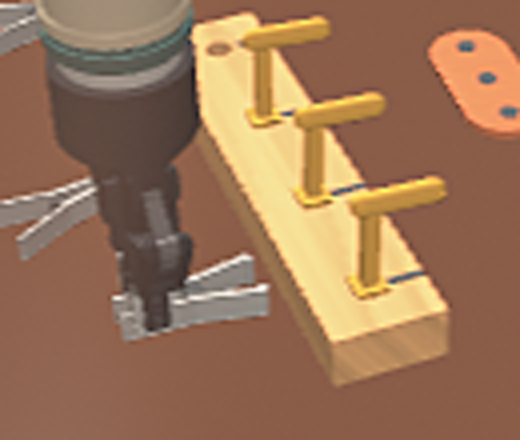

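All three levers lie along their lines, at (285,35), (340,108) and (400,197). The open clamp faces the end stem, so I'll push it on.

move_arm(
  rows="-0.04 -0.001 0 0 0 0.001 1;-0.08 -0.002 0 0 0 0.001 1;-0.12 -0.002 0 0 0 0.001 1;-0.15 -0.002 0 0 0 0.001 1;-0.18 -0.002 0 0 0 0.001 1;-0.21 -0.002 0 0 0 0.001 1;-0.24 -0.002 0 0 0 0.001 1;-0.24 -0.002 0 0 0 0.001 1;-0.24 -0.002 0 0 0 0.001 1",
)

```text
clock: 21.95
eef_pos: [565.5, -119.9, 48.4]
tool_rot: [3.141, -0.0, -3.088]
force: [-0.9, -0.5, -0.9]
width: 17.9
gripper_force: 58.9
```

Inserted with no contact force. Now I'll open to 60 mm, rise and move clear towards clamp B.

move_arm(
  rows="0 0 0 0 0 0 0.5;0 0 0 0 0 0 0;0 0 0 0 0 0 -0.4;0 0 0 0 0 0 -0.4;0 0 0 0 0 0 -0.4;0 0 -0.1 0 0 0 -0.4;0 0 -0.22 0 0 0 -0.4;0 0 -0.35 0 0 0 -0.4;0 0 -0.43 0 0 0 -0.4;0 0 -0.43 0 0 0 -0.4",
)

```text
clock: 22.78
eef_pos: [569.1, -120.2, 183.3]
tool_rot: [-3.139, 0.01, -3.088]
force: [1.0, -0.2, -1.2]
width: 59.8
gripper_force: 0.0
```

move_arm(
  rows="0.4 0.3 0 0 0 0 -0.4;0.4 0.3 0 0 0 0 -0.4;0.4 0.3 0 0 0 0 -0.4;0.4 0.3 0 0 0 0 -0.4;0.4 0.3 0 0 0 0 -0.4;0.4 0.3 0 0 0 0 -0.4;0.4 0.3 0 0 0 0 -0.4",
)

```text
clock: 23.37
eef_pos: [441.9, -37.0, 177.7]
tool_rot: [-3.141, 0.001, -3.089]
force: [0.3, -0.4, -0.8]
width: 59.7
gripper_force: 0.0
```

Run:
```python
from cl import *
s=read_state();print(s["clock"],np.round(s["eef_pos"],1),np.round(s["tool_rot"],4),s["width"])
d,T=shot("wrist","w10",1.25)
o=clamps(d,T,[(474,48)])
p,r=pick(*o[0][:3]);put(-45,p,r)
for k in(-135,-45,45):
  o=C0+k*V;print(k,[np.round(1.25*w2p([*(o+j*U),95],d,T)).tolist() for j in(-13,0,45)])
o=C0-135*V;print([np.round(1.25*w2p([*(o+j*U),59],d,T)).tolist() for j in(-71,-28,0,13)])
```

```text
23.3667 [441.9 -37.  177.7] [-3.1413e+00  1.3000e-03 -3.0886e+00] 59.66462352953737
clamp [4.75166e+02 4.79730e+01 3.02000e-01 3.74300e+00] IoU 0.957 area 1183
go [448.4  39.6  60. ] -2.839 -> [-0.0339  0.2549  0.392 ] [-0.0002  0.0008 -0.1591]
go [448.4  39.6  -3. ] -2.839 -> [ 0.   -0.    0.21] [0. 0. 0.]
go [448.4  39.6  48. ] -2.839 -> [-0.    0.   -0.17] [0. 0. 0.]
go [490.  -33.5  48. ] -3.087 -> [-0.0597 -0.274  -0.    ] [ 0.     -0.      0.1577]
go [558.9 -29.8  48. ] -3.087 -> [-0.23 -0.   -0.  ] [0. 0. 0.]
go [558.9 -29.8 110. ] -3.087 -> [-0.      0.     -0.2067] [0. 0. 0.]
-135 [[269.0, 462.0], [270.0, 475.0], [276.0, 519.0]]
-45 [[392.0, 461.0], [392.0, 475.0], [392.0, 519.0]]
45 [[514.0, 461.0], [513.0, 475.0], [507.0, 519.0]]
[[274.0, 365.0], [279.0, 410.0], [283.0, 438.0], [284.0, 450.0]]
```

View pics/w10.png

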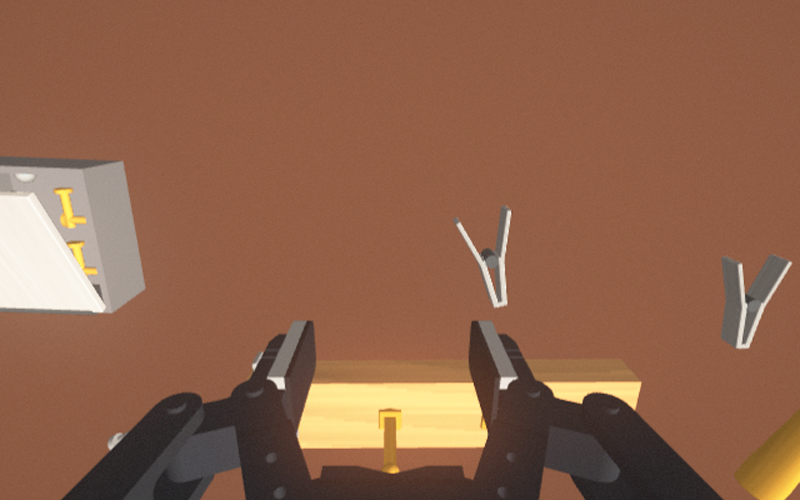

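Clamp B is at (490,258), where it was, and the first clamp is behind the left finger near (262,360). Picking B next.

move_arm(
  rows="-0.034 0.255 0.2 0 0 -0.159 -0.4;-0.034 0.255 0.2 0 0 -0.159 -0.4;-0.034 0.255 0.392 0 0 -0.159 -0.4;-0.034 0.255 0.392 0 0 -0.159 -0.4;-0.034 0.255 0.392 0 0 -0.159 -0.4;-0.034 0.255 0.392 0 0 -0.159 -0.4;-0.034 0.255 0.392 0 0 -0.159 -0.4",
)

```text
clock: 24.0
eef_pos: [448.0, 39.7, 60.7]
tool_rot: [-3.141, 0.001, -2.84]
force: [0.2, 0.0, 0.8]
width: 59.7
gripper_force: 0.0
```

move_arm(
  rows="0 0 0.07 0 0 0 -0.4;0 0 0.14 0 0 0 -0.4;0 0 0.18 0 0 0 -0.4;0 0 0.205 0 0 0 -0.4;0 0 0.205 0 0 0 -0.4;0 0 0.205 0 0 0 0;0 0 0.205 0 0 0 0.5;0 0 0.205 0 0 0 1;0 0 0.205 0 0 0 1;0 0 0.205 0 0 0 1",
)

```text
clock: 24.83
eef_pos: [448.4, 39.5, 0.6]
tool_rot: [-3.139, 0.003, -2.84]
force: [-1.6, -1.5, 10.7]
width: 18.1
gripper_force: 59.2
```

move_arm(
  rows="0 0 -0.06 0 0 0 1;0 0 -0.12 0 0 0 1;0 0 -0.165 0 0 0 1;0 0 -0.165 0 0 0 1;0 0 -0.165 0 0 0 1",
)

```text
clock: 25.25
eef_pos: [447.9, 40.0, 49.3]
tool_rot: [-3.141, 0.003, -2.84]
force: [0.1, 0.4, -0.7]
width: 17.9
gripper_force: 59.0
```

Run:
```python
from h import *
s=read_state();print(s["clock"],np.round(s["eef_pos"],1),s["width"],s["gripper_force"],s["force"])
put(-45)
```

```text
25.25 [447.9  40.   49.3] 17.858485256782544 58.99278938770294 [ 0.12667035  0.35115242 -0.70834512]
go [490.  -33.5  48. ] -3.087 -> [-0.0609 -0.2758  0.0047] [-0.0003  0.0019  0.1576]
go [558.9 -29.8  48. ] -3.087 -> [-0.23 -0.   -0.  ] [0. 0. 0.]
go [558.9 -29.8 110. ] -3.087 -> [-0.      0.     -0.2067] [0. 0. 0.]
```

move_arm(
  rows="0 -0.1 0 0 0 0.08 1;-0.03 -0.2 0 0 0 0.158 1;-0.061 -0.276 0 0 0 0.158 1;-0.061 -0.276 0 0 0 0.158 1;-0.061 -0.276 0 0 0 0.158 1;-0.061 -0.276 0 0 0 0.158 1;-0.061 -0.276 0 0 0 0.158 1",
)

```text
clock: 25.83
eef_pos: [488.1, -32.0, 47.7]
tool_rot: [3.141, -0.001, -3.084]
force: [-0.1, -0.4, -1.2]
width: 18.0
gripper_force: 59.1
```

Run:
```python
from h import *
s=read_state();print(s["clock"],np.round(s["eef_pos"],1),np.round(s["tool_rot"],4),s["width"],s["gripper_force"])
st=C0-45*V;go([*(st-56*U),48],YW-np.pi)
```

```text
25.8333 [488.1 -32.   47.7] [ 3.1410e+00 -1.3000e-03 -3.0845e+00] 18.014575482526947 59.05837833881378
go [558.9 -29.8  48. ] -3.087 -> [-0.236  -0.0059 -0.0013] [ 0.0004 -0.0008  0.0017]
```

move_arm(
  rows="-0.04 -0.003 0 0 0 0.002 1;-0.08 -0.006 0 0 0 0.002 1;-0.12 -0.006 0 0 0 0.002 1;-0.15 -0.006 0 0 0 0.002 1;-0.18 -0.006 0 0 0 0.002 1;-0.21 -0.006 0 0 0 0.002 1;-0.236 -0.006 0 0 0 0.002 1;-0.236 -0.006 0 0 0 0.002 1;-0.236 -0.006 0 0 0 0.002 1",
)

```text
clock: 26.58
eef_pos: [559.8, -30.9, 47.8]
tool_rot: [3.141, -0.0, -3.09]
force: [-0.6, 0.3, -0.5]
width: 17.7
gripper_force: 59.0
```

move_arm(
  rows="0 0 0 0 0 0 0.5;0 0 0 0 0 0 0;0 0 0 0 0 0 -0.4;0 0 0 0 0 0 -0.4;0 0 0 0 0 0 -0.4;0 0 -0.1 0 0 0 -0.4;0 0 -0.22 0 0 0 -0.4;0 0 -0.35 0 0 0 -0.4;0 0 -0.43 0 0 0 -0.4;0 0 -0.43 0 0 0 -0.4",
)

```text
clock: 27.42
eef_pos: [563.3, -30.4, 182.4]
tool_rot: [-3.141, 0.01, -3.09]
force: [0.6, 0.5, -0.5]
width: 60.0
gripper_force: 0.0
```

move_arm(
  rows="0.25 0.7 0 0 0 0 -0.4;0.25 0.7 0 0 0 0 -0.4;0.25 0.7 0 0 0 0 -0.4;0.25 0.7 0 0 0 0 -0.4;0.25 0.7 0 0 0 0 -0.4;0.25 0.7 0 0 0 0 -0.4;0.25 0.7 0 0 0 0 -0.4;0.25 0.7 0 0 0 0 -0.4",
)

```text
clock: 28.08
eef_pos: [473.4, 175.2, 176.7]
tool_rot: [-3.141, -0.001, -3.087]
force: [0.6, -0.4, -0.7]
width: 59.9
gripper_force: 0.0
```

Run:
```python
from cl import *
s=read_state();print(s["clock"],np.round(s["eef_pos"],1),np.round(s["tool_rot"],4),s["width"])
d,T=shot("wrist","w11",0)
o=clamps(d,T,[(502,272),(504,374)])
pick(*o[0][:3])
shot("side","s11",0)
```

```text
28.0833 [473.4 175.2 176.7] [-3.1409e+00 -6.0000e-04 -3.0870e+00] 59.94417821024675
clamp [5.02540e+02 2.71824e+02 9.30000e-02 3.68600e+00] IoU 0.955 area 1416
clamp [512.828 372.607   0.597   3.973] IoU 0.957 area 1496
go [474.7 269.2  60. ] -3.049 -> [-0.0187  0.3182  0.388 ] [-0.0009 -0.0004 -0.026 ]
go [474.7 269.2  -3. ] -3.049 -> [ 0.   -0.    0.21] [0. 0. 0.]
go [474.7 269.2  48. ] -3.049 -> [ 0.    0.   -0.17] [0. 0. 0.]
```

move_arm(
  rows="-0.019 0.318 0.2 0 0 -0.026 -0.4;-0.019 0.318 0.2 0 0 -0.026 -0.4;-0.019 0.318 0.388 0 0 -0.026 -0.4;-0.019 0.318 0.388 0 0 -0.026 -0.4;-0.019 0.318 0.388 0 0 -0.026 -0.4;-0.019 0.318 0.388 0 0 -0.026 -0.4;-0.019 0.318 0.388 0 0 -0.026 -0.4",
)

```text
clock: 28.77
eef_pos: [476.0, 268.7, 61.5]
tool_rot: [-3.141, 0.001, -3.051]
force: [-0.8, 0.4, 0.1]
width: 60.0
gripper_force: 0.0
```

move_arm(
  rows="0 0 0.07 0 0 0 -0.4;0 0 0.14 0 0 0 -0.4;0 0 0.18 0 0 0 -0.4;0 0 0.205 0 0 0 -0.4;0 0 0.205 0 0 0 -0.4;0 0 0.205 0 0 0 0;0 0 0.205 0 0 0 0.5;0 0 0.205 0 0 0 1;0 0 0.205 0 0 0 1;0 0 0.205 0 0 0 1",
)

```text
clock: 29.6
eef_pos: [475.9, 270.8, 1.4]
tool_rot: [3.141, 0.003, -3.049]
force: [-0.8, -1.7, 10.8]
width: 18.0
gripper_force: 59.9
```

move_arm(
  rows="0 0 -0.06 0 0 0 1;0 0 -0.12 0 0 0 1;0 0 -0.165 0 0 0 1;0 0 -0.165 0 0 0 1;0 0 -0.165 0 0 0 1",
)

```text
clock: 30.02
eef_pos: [475.7, 270.6, 49.7]
tool_rot: [3.141, 0.002, -3.049]
force: [-0.5, 0.2, -1.5]
width: 17.7
gripper_force: 58.8
```

Run:
```python
from h import *
s=read_state();print(s["clock"],np.round(s["eef_pos"],1),s["width"],s["gripper_force"],s["force"])
put(45)
```

```text
30.0167 [475.7 270.6  49.7] 17.665153787164417 58.751235008239746 [-0.46345947  0.1680019  -1.45730413]
go [485.1  56.4  48. ] -3.087 -> [ 0.0346 -0.714   0.0047] [0.0007 0.0015 0.024 ]
go [554.   60.1  48. ] -3.087 -> [-0.23 -0.   -0.  ] [0. 0. 0.]
go [554.   60.1 110. ] -3.087 -> [-0.      0.     -0.2067] [0. 0. 0.]
```

move_arm(
  rows="0.02 -0.1 0 0 0 0.024 1;0.034 -0.2 0 0 0 0.024 1;0.034 -0.3 0 0 0 0.024 1;0.034 -0.4 0 0 0 0.024 1;0.034 -0.5 0 0 0 0.024 1;0.034 -0.6 0 0 0 0.024 1;0.034 -0.68 0 0 0 0.024 1;0.034 -0.714 0 0 0 0.024 1;0.034 -0.714 0 0 0 0.024 1;0.034 -0.714 0 0 0 0.024 1;0.034 -0.714 0 0 0 0.024 1",
)

```text
clock: 30.93
eef_pos: [484.5, 58.4, 48.5]
tool_rot: [3.14, 0.0, -3.084]
force: [0.7, -0.6, -0.6]
width: 17.7
gripper_force: 58.8
```

Run:
```python
from h import *
s=read_state();print(s["clock"],np.round(s["eef_pos"],1),np.round(s["tool_rot"],4),s["width"],s["gripper_force"])
st=C0+45*V;go([*(st-56*U),48],YW-np.pi)
```

```text
30.9333 [484.5  58.4  48.5] [ 3.1396e+00  4.0000e-04 -3.0841e+00] 17.65130979643076 58.78840506076813
go [554.   60.1  48. ] -3.087 -> [-0.2315 -0.0077  0.0019] [0.0013 0.0003 0.0019]
```

move_arm(
  rows="-0.04 -0.004 0 0 0 0.002 1;-0.08 -0.008 0 0 0 0.002 1;-0.12 -0.008 0 0 0 0.002 1;-0.15 -0.008 0 0 0 0.002 1;-0.18 -0.008 0 0 0 0.002 1;-0.21 -0.008 0 0 0 0.002 1;-0.232 -0.008 0 0 0 0.002 1;-0.232 -0.008 0 0 0 0.002 1;-0.232 -0.008 0 0 0 0.002 1",
)

```text
clock: 31.68
eef_pos: [553.9, 57.7, 48.4]
tool_rot: [3.141, -0.001, -3.09]
force: [-0.8, 0.2, -1.4]
width: 17.5
gripper_force: 58.8
```

move_arm(
  rows="0 0 0 0 0 0 0.5;0 0 0 0 0 0 0;0 0 0 0 0 0 -0.4;0 0 0 0 0 0 -0.4;0 0 0 0 0 0 -0.4;0 0 -0.1 0 0 0 -0.4;0 0 -0.22 0 0 0 -0.4;0 0 -0.35 0 0 0 -0.4;0 0 -0.5 0 0 0 -0.4;0 0 -0.5 0 0 0 -0.4;0 0 -0.5 0 0 0 -0.4",
)

```text
clock: 32.6
eef_pos: [556.0, 57.9, 201.5]
tool_rot: [3.141, 0.006, -3.09]
force: [-0.5, -0.0, -1.0]
width: 59.7
gripper_force: 0.0
```

move_arm(
  rows="0.3 -0.2 0 0 0 0 1;0.4 -0.95 0 0 0 0 1;0.4 -0.95 0 0 0 0 1;0.4 -0.95 0 0 0 0 1;0.4 -0.95 0 0 0 0 1;0.4 -0.95 0 0 0 0 1;0.4 -0.95 0 0 0 0 1;0.4 -0.95 0 0 0 0 1;0.4 -0.95 0 0 0 0 1;0.4 -0.95 0 0 0 0 1;0.4 -0.95 0 0 0 0 1",
)

```text
clock: 33.52
eef_pos: [448.6, -232.2, 197.6]
tool_rot: [3.14, -0.001, -3.089]
force: [-0.3, 1.3, -0.2]
width: -0.2
gripper_force: 0.0
```

Run:
```python
from h import *
s=read_state();print(s["clock"],np.round(s["eef_pos"],1),np.round(s["tool_rot"],4),s["width"])
shot("wrist","w12",0);shot("side","s12",0)
a,_=load("w12");b,_=load("s12")
B=cv2.resize(b["img"][160:400,230:350],(300,600),interpolation=cv2.INTER_CUBIC)
A=cv2.resize(a["img"][:,:],(500,312));A=np.vstack([A,np.zeros((288,500,3),np.uint8)])
t=get_image("top")["img"];np.save("pics/t12.npy",t)
A[312:]=cv2.resize(t[185:300,200:400],(500,288),interpolation=cv2.INTER_CUBIC)
cv2.imwrite("pics/m12.png",cv2.cvtColor(np.hstack([A,B]),cv2.COLOR_RGB2BGR))
```

```text
33.5167 [ 448.6 -232.2  197.6] [ 3.1397e+00 -1.3000e-03 -3.0891e+00] -0.19471279358824795
```

View pics/m12.png

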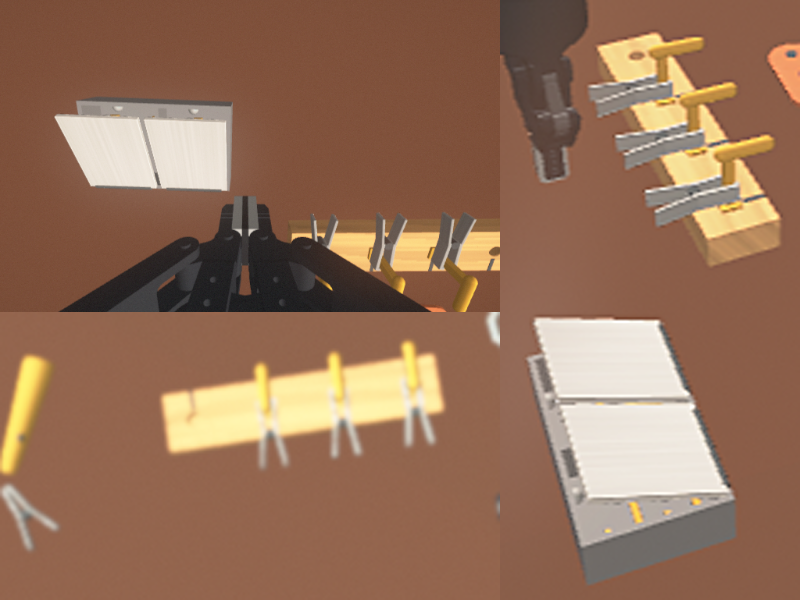

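The montage shows all three clamps on the stems with the levers straight back, and the spare clamp lying by the lead. The box spans (78..232,101..190) in the wrist part, with both covers ajar.

Run:
```python
from h import *
d,T=load("w12")
for n,p,z in [("frontR",(232,103),45),("frontL",(78,101),45),("hingeR",(228,190),49),("hingeL",(90,185),49),("seam",(157,188),49)]:
    print(n,np.round(p2w(np.array(p)*1.28,d,z,T)[:2],1))
A=p2w(np.array((228,190))*1.28,d,49,T)[:2];B=p2w(np.array((90,185))*1.28,d,49,T)[:2]
F1=p2w(np.array((232,103))*1.28,d,45,T)[:2];F0=p2w(np.array((78,101))*1.28,d,45,T)[:2]
print("len",np.hypot(*(A-B)),np.hypot(*(F1-F0)))
for a,b in((A,B),(F1,F0)):
    e=a-b;print("yaw",np.arctan2(-e[0],e[1]))
# lever check from top
t=np.load("pics/t12.npy");dt=dict(np.load("pics/top0.npz"))
for a,b in [((262,370),(268,408)),((335,358),(341,395)),((408,348),(414,385))]:
    P,Q=[p2w([200+x/2.5,185+(y-312)/2.504],dt,95)[:2] for x,y in(a,b)]
    print(np.round(P),np.round(Q),"lever yaw",round(np.arctan2(*(P-Q)[::-1]),3))
```

```text
frontR [ 403.8 -248. ]
frontL [ 411.  -426.7]
hingeR [ 514.5 -248.9]
hingeL [ 516.6 -425.7]
seam [ 516.4 -340.3]
len 176.7855740206774 178.8273493901963
yaw 0.011476331297115106
yaw 0.04010690025454839
[643.  59.] [597.  56.] lever yaw 0.07
[650. -29.] [604. -32.] lever yaw 0.062
[ 654. -117.] [ 609. -120.] lever yaw 0.051
```

The levers measure about 0.05–0.07 against a stand yaw of 0.054, so they are aligned. The box centre is at about (461.5, −337.5) with yaw about 0.02.

Run:
```python
from h import *
p,r=go([443.5,-292.6,110],-3.12);p,r=go([443.5,-292.6,45],-3.12,p,r);p,r=go([443.5,-292.6,125],-3.12,p,r);p,r=go([445,-382.6,125],-3.12,p,r)
```

```text
go [ 443.5 -292.6  110. ] -3.12 -> [ 0.0308 -0.2023  0.2943] [ 0.0006 -0.0002  0.0212]
go [ 443.5 -292.6   45. ] -3.12 -> [ 0.     -0.      0.2167] [0. 0. 0.]
go [ 443.5 -292.6  125. ] -3.12 -> [-0.      0.     -0.2667] [0. 0. 0.]
go [ 445.  -382.6  125. ] -3.12 -> [ 0.0015 -0.3    -0.    ] [0. 0. 0.]
```

move_arm(
  rows="0.031 -0.202 0 0 0 0.021 1;0.031 -0.202 0.1 0 0 0.021 1;0.031 -0.202 0.2 0 0 0.021 1;0.031 -0.202 0.294 0 0 0.021 1;0.031 -0.202 0.294 0 0 0.021 1;0.031 -0.202 0.294 0 0 0.021 1",
)

```text
clock: 34.17
eef_pos: [442.8, -292.6, 109.8]
tool_rot: [3.14, -0.002, -3.12]
force: [-0.4, 1.0, 1.0]
width: 0.4
gripper_force: 0.0
```

move_arm(
  rows="0 0 0.02 0 0 0 1;0 0 0.04 0 0 0 1;0 0 0.06 0 0 0 1;0 0 0.08 0 0 0 1;0 0 0.1 0 0 0 1;0 0 0.12 0 0 0 1;0 0 0.135 0 0 0 1;0 0 0.15 0 0 0 1;0 0 0.165 0 0 0 1;0 0 0.18 0 0 0 1;0 0 0.195 0 0 0 1;0 0 0.21 0 0 0 1",
)

```text
clock: 35.17
eef_pos: [441.7, -294.4, 47.1]
tool_rot: [-3.141, -0.002, -3.123]
force: [-1.6, 0.6, 1.7]
width: 0.1
gripper_force: 1.0
```

move_arm(
  rows="0 0 0.01 0 0 0 1;0 0 0.015 0 0 0 1;0 0 0.02 0 0 0 1;0 0 0.025 0 0 0 1;0 0 0.025 0 0 0 1",
)

```text
clock: 35.58
eef_pos: [442.3, -294.6, 43.3]
tool_rot: [-3.138, -0.002, -3.123]
force: [-11.0, 3.8, 39.3]
width: 0.2
gripper_force: 19.8
```

Hard stop at 39 N, so cover0 is home. On to cover1, pressing a little less deep.

move_arm(
  rows="0 0 -0.03 0 0 0 1;0 0 -0.1 0 0 0 1;0 0 -0.2 0 0 0 1;0 0 -0.27 0 0 0 1;0 -0.15 -0.27 0 0 0 1;0 -0.294 -0.27 0 0 0 1;0 -0.294 -0.27 0 0 0 1;0 -0.294 -0.27 0 0 0 1;0 -0.294 -0.27 0 0 0 1",
)

```text
clock: 36.33
eef_pos: [444.5, -382.5, 120.4]
tool_rot: [3.141, 0.0, -3.124]
force: [0.1, 0.4, -1.0]
width: 0.4
gripper_force: 0.0
```

move_arm(
  rows="0 0 0.03 0 0 0 1;0 0 0.06 0 0 0 1;0 0 0.09 0 0 0 1;0 0 0.12 0 0 0 1;0 0 0.14 0 0 0 1;0 0 0.16 0 0 0 1;0 0 0.18 0 0 0 1;0 0 0.2 0 0 0 1;0 0 0.215 0 0 0 1;0 0 0.23 0 0 0 1;0 0 0.24 0 0 0 1;0 0 0.25 0 0 0 1",
)

```text
clock: 37.33
eef_pos: [444.1, -382.7, 45.7]
tool_rot: [-3.141, -0.001, -3.123]
force: [-0.9, -0.5, 1.3]
width: -0.2
gripper_force: 0.6
```

move_arm(
  rows="0 0 0.01 0 0 0 1;0 0 0.015 0 0 0 1;0 0 0.02 0 0 0 1;0 0 0.02 0 0 0 1",
)

```text
clock: 37.67
eef_pos: [444.4, -382.9, 43.6]
tool_rot: [-3.139, -0.001, -3.123]
force: [-9.4, 4.8, 32.5]
width: -0.2
gripper_force: 16.4
```

Both were pressed home. I'll retract, move clear, and check once more.

move_arm(
  rows="0 0 -0.03 0 0 0 1;0 0 -0.1 0 0 0 1;0 0 -0.2 0 0 0 1;0 0 -0.3 0 0 0 1;0 0 -0.4 0 0 0 1;0.1 0.2 -0.5 0 0 0 1;0.1 0.4 -0.5 0 0 0 1;0.1 0.5 -0.5 0 0 0 1;0.1 0.5 -0.5 0 0 0 1;0.1 0.5 -0.5 0 0 0 1",
)

```text
clock: 38.5
eef_pos: [411.9, -226.0, 191.1]
tool_rot: [3.14, 0.001, -3.113]
force: [-1.1, -0.1, -0.2]
width: 0.2
gripper_force: 0.0
```

Run:
```python
from h import *
s=read_state();print(s["clock"],np.round(s["eef_pos"],1),s["force"])
w=get_image("wrist")["img"];b=get_image("side")["img"];t=get_image("top")["img"]
B=cv2.resize(b[160:400,230:350],(300,600),interpolation=cv2.INTER_CUBIC)
A=np.vstack([cv2.resize(w,(500,312)),cv2.resize(t[185:300,200:400],(500,288),interpolation=cv2.INTER_CUBIC)])
cv2.imwrite("pics/m13.png",cv2.cvtColor(np.hstack([A,B]),cv2.COLOR_RGB2BGR))
```

```text
38.5 [ 411.9 -226.   191.1] [-1.1220349  -0.05458382 -0.22352459]
```

View pics/m13.png

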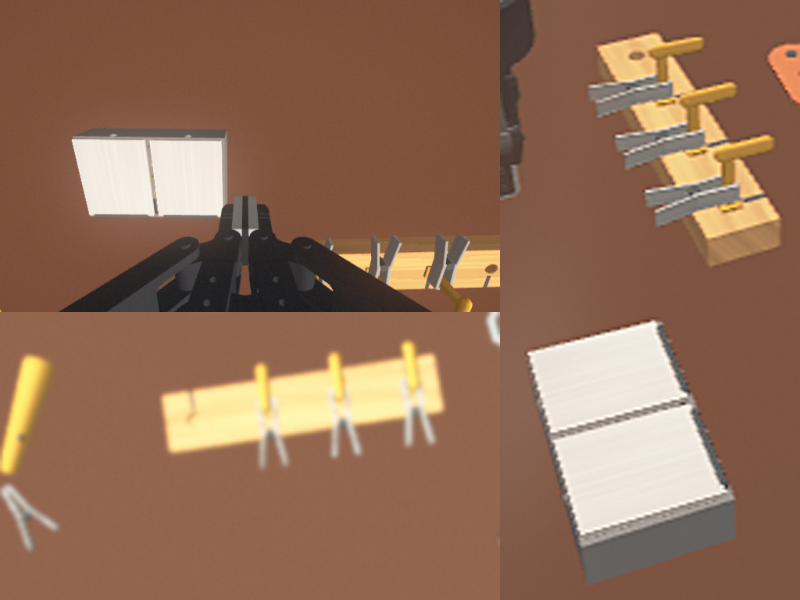

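Both covers lie flat and shut, at (110,175) and (190,175) in the wrist part. The three clamps sit level on their stems with the levers straight back, and the spare clamp lies on the counter at (28,515). Handing in.

```bash
python3 -c "
from cell import *
print(finish_job())"
```

```text
the job is handed in; nothing more can be done
None
```

I handed the job in at about 38.5 s: the last pictures show all three handles turned to their lines, a clamp on each stem, both covers shut and the spare clamp on the counter.

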